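Gauge the socket blocks and sort them

ROBOT

A 6-joint arm with a two-finger parallel gripper is mounted at the origin on a cart in front of the work surface, level with it; the furniture and walls round the work are solid. World frame = base frame: x ahead of the robot, y to its left, z up, the work surface at z = 0. Lengths are in mm, angles in rad, forces in N, time in s.
With the tool pointing down it reaches from about 350 to 775 mm from the base axis. Payload 7.3 kg.
Tool frame: the origin (TCP) lies at the centre of the arm's flange, where the gripper is bolted on; the fingertips stand 178 mm ahead of it and the grasp point (between the pads) lies 159 mm ahead of it; z points along the fingers, y is the direction in which the jaws open and shut (so a half turn about z gives the same grasp; the last joint's range is limited). The gripper opens to 92 mm and grips with 3 to 60 N. Pads are 19 mm wide; open, the fingers measure 130 mm over their backs; the gripper's body (75 mm by 190 mm) begins 47 mm behind the grasp point.
Start: joints at [-1.296, 0.342, 1.524, -0, 1.275, -0.146], TCP at [214.477, -479.195, 404.741] pointing down, gripper open.
Joint ranges: [-2.53, 2.53], [-0.77, 2.02], [0.04, 2.7], [-1, 4.14], [0.28, 2.66], [-3.11, 3.11]. Speed limits (rad/s): [2.57, 2.57, 3.14, 3.14, 3.14, 3.14].

INTERFACE

Orientations are given as [roll, pitch, yaw] about the fixed x, y, z axes, in that order (R = Rz(yaw) Ry(pitch) Rx(roll)).
In Python, from plant import get_obs, capture, close_job gives the robot as it stands. The module is installed in compiled form; this text tells all that it offers.
- The arm moves only by the shell command python3 -m pendant 'ROWS'. ROWS is JSON, a list of rows, each a list of 3 entries, a list of its own where there are three numbers: the shift along the tool's x, y, z in m, then the turn, a rotation vector about the tool's x, y, z in rad, then the finger opening in m, from 0 to 0.0918. In form: [[[tx, ty, tz], [wx, wy, wz], fingers], ...]. A call has 1 to 10 rows; each row is the pose to reach, as a shift and turn from the pose commanded when the call began, along the tool's axes at that moment; what a row does not reach only later rows make up. A row lasts 1/12 s, in which the tool goes at most 41.7 mm and 7.16 degrees, less where a joint would pass 70% of its speed; a pose out of reach is approached as far as the arm can. A call with a gripper value outside its range is refused whole. The fingers move at their own pace and stop on an object; the grip force is fixed at half the most. Time passes only in rows, so rows that repeat a pose let the fingers close. It gives the time, the measured TCP pose, the force and the opening at its end, in the units of the state.
- get_obs(): the state, without advancing time (a new reading comes with each control period).
- capture(name): name is "scene" or "side" or "wrist"; returns a dict with "color" (480x640x3 uint8, red, green, blue), "mtx" (3x3 intrinsics, pixels), "rvec" (rotation vector, rad) and "tvec" (3), from world to camera coordinates, as OpenCV has them. Camera axes: x right, y down, z forward; pixel columns grow to the right and rows downward; lengths in mm; the calibration is good to about 2 mm. A picture is of the moment at which its call begins. There is no depth.
- close_job(): hands the job in, once; it reports no verdict.
The state is a dict: "time": time; "joint_positions": joint angles; "dq": joint speeds; "tau": joint torques, N m; "tool_pos": TCP position; "tcp_rot": TCP orientation; "contact_force": force on the tool from outside, world axes, zero at the start; "moment": the same for the moment, N m; "grip_width": finger opening in mm.
Only numpy, scipy, OpenCV 4.12 (cv2) and the standard library are available. Lean on these libraries where they do the work, as an engineer would, in place of code of your own. Each camera call takes 0.05 s, during which the arm holds its last target. There are 200 camera calls.

TASK

Take the plug gauge from its stand and test the bore of every socket block with it: press it firmly down (10 to 20 N) until it stops or is 30 mm deep or more, and let no finger into the bores. Set each block that takes the gauge that deep in the wooden good tray, and each short-drilled one, where it stops less than 20 mm down, in the steel rework tray, all standing flat with the bore up. Stand the gauge upright and fully home in its stand, and leave the tin and the paint bottles where they are.

Things in the scene. Friction and masses are not known exactly. Their poses are not given: they have to be found in the camera images.
- block_a: One of up to five look-alike pine socket blocks, 50 x 50 x 56 mm high, 0.1 to 0.2 kg, bore up; may be absent. Origin: centre of its underside; z up, x and y along its sides. A 23 mm chamfered bore opens in its top centre: full width all down (good) or stepping down to 15 mm at 23 mm depth (short-drilled). Not to be told by sight, for a cork disc hides it, nor by name.
- block_b: One of up to five look-alike pine socket blocks, 50 x 50 x 56 mm high, 0.1 to 0.2 kg, bore up; may be absent. Origin: centre of its underside; z up, x and y along its sides. A 23 mm chamfered bore opens in its top centre: full width all down (good) or stepping down to 15 mm at 23 mm depth (short-drilled). Not to be told by sight, for a cork disc hides it, nor by name.
- block_c: One of up to five look-alike pine socket blocks, 50 x 50 x 56 mm high, 0.1 to 0.2 kg, bore up; may be absent. Origin: centre of its underside; z up, x and y along its sides. A 23 mm chamfered bore opens in its top centre: full width all down (good) or stepping down to 15 mm at 23 mm depth (short-drilled). Not to be told by sight, for a cork disc hides it, nor by name.
- block_d: One of up to five look-alike pine socket blocks, 50 x 50 x 56 mm high, 0.1 to 0.2 kg, bore up; may be absent. Origin: centre of its underside; z up, x and y along its sides. A 23 mm chamfered bore opens in its top centre: full width all down (good) or stepping down to 15 mm at 23 mm depth (short-drilled). Not to be told by sight, for a cork disc hides it, nor by name.
- block_e: One of up to five look-alike pine socket blocks, 50 x 50 x 56 mm high, 0.1 to 0.2 kg, bore up; may be absent. Origin: centre of its underside; z up, x and y along its sides. A 23 mm chamfered bore opens in its top centre: full width all down (good) or stepping down to 15 mm at 23 mm depth (short-drilled). Not to be told by sight, for a cork disc hides it, nor by name.
- block_a_disc (a joint): How far down the cork disc (21 mm wide) in block_a's bore has been pushed, m. At 0 its top is 5 mm below the block's top; it starts at 0 to 0.003. It slides with about 2 N friction and stays where pushed. In a good block the gauge can push it to 0.035 (gauge 40 mm deep); in a short-drilled one it meets the step at 0.012 (gauge 17 mm deep).
- block_a_cork (a joint): How far the cork of the disc in block_a has been squashed, m, on top of the disc's travel. 0 at the start; it gives, up to 0.0025, and stays squashed, only when the disc has met the step or its lower end and is pressed with more than 7 N (best 10 to 20 N).
- block_b_disc (a joint): How far down the cork disc (21 mm wide) in block_b's bore has been pushed, m. At 0 its top is 5 mm below the block's top; it starts at 0 to 0.003. It slides with about 2 N friction and stays where pushed. In a good block the gauge can push it to 0.035 (gauge 40 mm deep); in a short-drilled one it meets the step at 0.012 (gauge 17 mm deep).
- block_b_cork (a joint): How far the cork of the disc in block_b has been squashed, m, on top of the disc's travel. 0 at the start; it gives, up to 0.0025, and stays squashed, only when the disc has met the step or its lower end and is pressed with more than 7 N (best 10 to 20 N).
- block_c_disc (a joint): How far down the cork disc (21 mm wide) in block_c's bore has been pushed, m. At 0 its top is 5 mm below the block's top; it starts at 0 to 0.003. It slides with about 2 N friction and stays where pushed. In a good block the gauge can push it to 0.035 (gauge 40 mm deep); in a short-drilled one it meets the step at 0.012 (gauge 17 mm deep).
- block_c_cork (a joint): How far the cork of the disc in block_c has been squashed, m, on top of the disc's travel. 0 at the start; it gives, up to 0.0025, and stays squashed, only when the disc has met the step or its lower end and is pressed with more than 7 N (best 10 to 20 N).
- block_d_disc (a joint): How far down the cork disc (21 mm wide) in block_d's bore has been pushed, m. At 0 its top is 5 mm below the block's top; it starts at 0 to 0.003. It slides with about 2 N friction and stays where pushed. In a good block the gauge can push it to 0.035 (gauge 40 mm deep); in a short-drilled one it meets the step at 0.012 (gauge 17 mm deep).
- block_d_cork (a joint): How far the cork of the disc in block_d has been squashed, m, on top of the disc's travel. 0 at the start; it gives, up to 0.0025, and stays squashed, only when the disc has met the step or its lower end and is pressed with more than 7 N (best 10 to 20 N).
- block_e_disc (a joint): How far down the cork disc (21 mm wide) in block_e's bore has been pushed, m. At 0 its top is 5 mm below the block's top; it starts at 0 to 0.003. It slides with about 2 N friction and stays where pushed. In a good block the gauge can push it to 0.035 (gauge 40 mm deep); in a short-drilled one it meets the step at 0.012 (gauge 17 mm deep).
- block_e_cork (a joint): How far the cork of the disc in block_e has been squashed, m, on top of the disc's travel. 0 at the start; it gives, up to 0.0025, and stays squashed, only when the disc has met the step or its lower end and is pressed with more than 7 N (best 10 to 20 N).
- gauge: Steel plug gauge, 124 mm long, 0.15 kg, upright in its stand at the start. Origin: centre of the plug's lower end; z points up to the handle. Plug: 20 mm round, chamfered end, 58 mm long; then a collar 34 mm round from 58 to 64 mm; then a square handle, 22 x 22 mm, sides along x and y, from 64 to 124 mm.
- stand: The gauge's fixed wooden stand: an 84 x 84 mm foot 10 mm high carrying a 64 x 64 mm block, 66 mm high in all, with a 23 mm bore right through. Origin: centre of its underside. With the gauge home, its collar rests on the stand's top and the gauge's origin is 8 mm above the stand's.
- stand_mouth (a point): Centre of the mouth of the stand's bore, in its top face, 66 mm above the table.
- good_tray: Tray for the good blocks: fixed open wooden tray, the longer one, 260 mm along its x, 150 mm along its y, rim 22 mm high, walls and floor 6 mm thick (floor surface 6 mm above the table). Origin: centre of its underside.
- rework_tray: Tray for the short-drilled blocks: fixed open dark steel tray, the shorter one, 190 mm along its x, 150 mm along its y, rim 22 mm high, walls and floor 6 mm thick (floor surface 6 mm above the table). Origin: centre of its underside.
- nail_tin: Closed tin, 76 mm wide and 58 mm high, a bystander behind the work. Origin: centre of its underside.
- paint_bottle_3: White paint bottle, 50 mm wide and 94 mm high, a bystander behind the work. Origin: centre of its underside.
- paint_bottle_4: White paint bottle, 50 mm wide and 94 mm high, a bystander behind the work. Origin: centre of its underside.
Not all that is in view belongs to the job. What is shaped like the block_b but orange or turquoise is not meant. What is shaped like the block_e but black is not meant.

How it is judged:
By the outcome, as a careful person would: the job done as asked, in the order asked, and still so for the second after the job is handed in, with the robot touching nothing.
Of block_a, block_b, block_c, block_d, block_e only 3 to 4 are there at a start; the rules pass over those that are not, and their reading is None.
At some moment in a run one of block_a, block_b, block_c, block_d, block_e may be knocked a few centimetres aside while the robot is not near it.
It also fails if it takes over 210 s, if anything falls off the work surface, if the arm or the gripper's body presses on something with over 40 N, if the wrist force passes 120 N, or if a joint passes its speed limit or range.

## Working session

There is one attempt and no reset: what is moved stays moved. The work goes in short steps, Python scripts to look and compute and a shell command to move; the robot and the scene stay as the last step left them, time stands still between calls to the robot, and variables do not carry over. Pictures are saved under pics/ and viewed, about 12 in all and at most 16, crops included, and the job is handed in when it is done.

```bash
mkdir -p pics; python3 - <<'E'
from plant import get_obs,capture
import cv2
print(get_obs())
for n in("scene","side"):
    c=capture(n);cv2.imwrite(f"pics/{n}0.png",c["color"][:,:,::-1]);print(n,c["mtx"].tolist(),c["rvec"],c["tvec"])
E
```

```text
{'time': 0.0, 'joint_positions': array([-1.29600990e+00,  3.42674030e-01,  1.52503527e+00, -1.76476534e-05,
        1.27540305e+00, -1.46028648e-01]), 'dq': array([ 0.00091935, -0.00140265, -0.00084133, -0.00201632,  0.00070117,
        0.00073415]), 'tau': array([-8.98179969e-04, -4.31244171e+01, -2.44213843e+01,  7.16858706e-02,
        5.60895901e-02, -1.16764741e-04]), 'tool_pos': array([ 214.42805763, -479.04878848,  404.06366463]), 'tcp_rot': array([-3.14008668e+00, -2.04434919e-04,  4.20820074e-01]), 'contact_force': array([-0.83532359, -0.83370932,  0.42669084]), 'moment': array([-0.03017689,  0.0019065 , -0.01439811]), 'grip_width': 92.07904463174084}
scene [[582.0538109723944, 0.0, 315.2067789937912], [0.0, 582.0538109723944, 243.84561676751656], [0.0, 0.0, 1.0]] [ 1.23604585 -2.16416009  1.03559027] [255.87377449 359.45468421 937.94379269]
side [[573.7272123400694, 0.0, 322.2285283412224], [0.0, 573.7272123400694, 244.1525473970682], [0.0, 0.0, 1.0]] [ 0.54894951 -2.55640695  1.35440972] [479.38569441 202.90461538 916.59233705]
```

View pics/scene0.png

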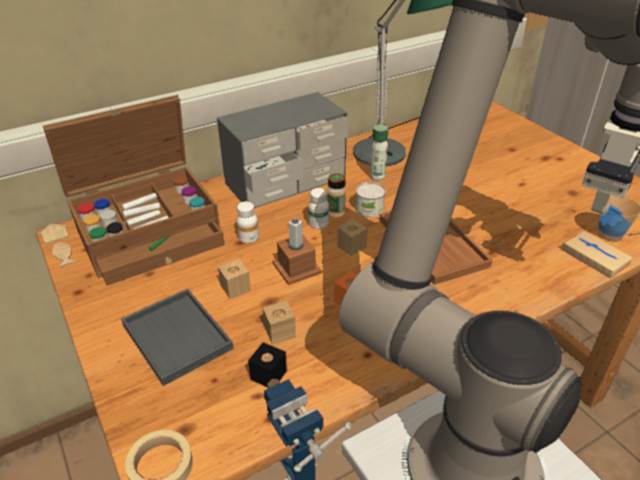

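View pics/side0.png

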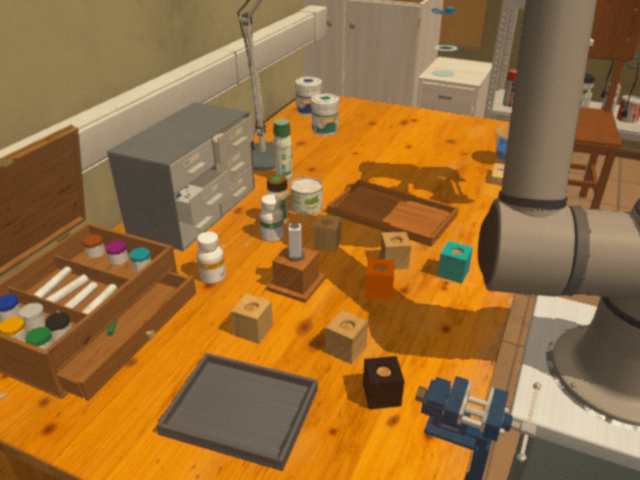

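The pictures show four pine blocks, in side at (252,318), (347,335), (396,250) and (327,232). The orange, turquoise and black ones are decoys. The gauge and stand are at (295,260), the rework tray at (240,410) and the good tray at (393,212). Next I enlarge a crop to measure from.

```bash
cat > h.py <<'E'
from plant import get_obs,capture
import cv2,numpy as np
from scipy.spatial.transform import Rotation as R
def ray(c,uv,z):
    """pixel(s) -> world xy on plane z"""
    Rm=cv2.Rodrigues(np.array(c["rvec"],float))[0];C=-Rm.T@np.array(c["tvec"]).ravel()
    uv=np.atleast_2d(np.array(uv,float));d=np.c_[uv,np.ones(len(uv))]@np.linalg.inv(c["mtx"]).T@Rm
    return (C+d*((z-C[2])/d[:,2])[:,None])[:,:2]
def px(c,P):
    return cv2.projectPoints(np.array(P,float).reshape(-1,1,3),np.array(c["rvec"],float),np.array(c["tvec"],float),np.array(c["mtx"]),None)[0][:,0]
def crop(c,x0,y0,w,h,s,name):
    cv2.imwrite(f"pics/{name}.png",cv2.resize(c["color"][y0:y0+h,x0:x0+w,::-1],None,fx=s,fy=s,interpolation=cv2.INTER_CUBIC))
def togo(xyz,yaw,grasp=True):
    """shift/turn, tool axes, to bring TCP to xyz with the tool straight down at given yaw (from measured pose)"""
    o=get_obs();A=R.from_euler("xyz",o["tcp_rot"]);B=R.from_euler("xyz",[np.pi,0,yaw])
    print("t",o["time"],"shift m",np.round(A.inv().apply(np.array(xyz)-o["tool_pos"])/1000,4),"turn",np.round((A.inv()*B).as_rotvec(),4))
E
python3 - <<'E'
from h import *
c=capture("side");crop(c,225,200,260,195,3,"s1")
print(ray(c,[(208,355),(318,377),(278,463),(160,430)],22).round(),ray(c,[(360,184),(457,209),(432,241),(328,212)],22).round())
E
```

```text
[[609. 259.]
 [430. 229.]
 [415. 387.]
 [589. 408.]] [[ 595. -377.]
 [ 353. -356.]
 [ 370. -207.]
 [ 613. -225.]]
```

View pics/s1.png

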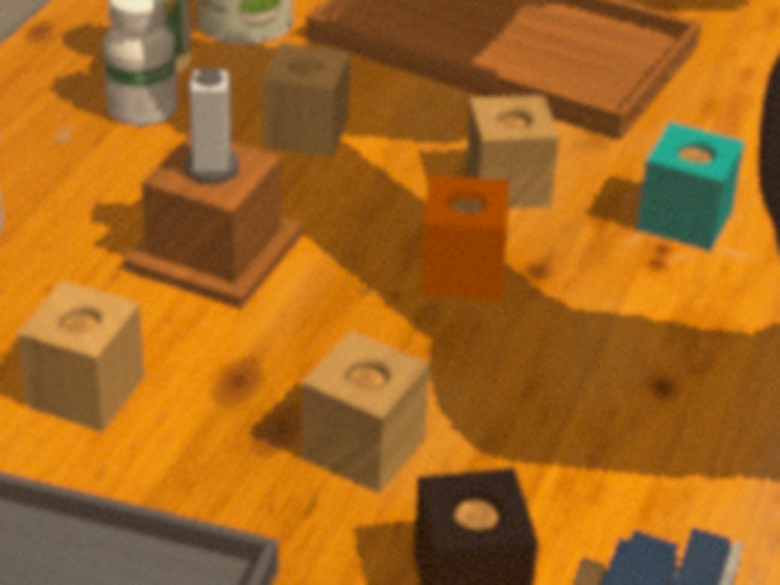

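```bash
python3 - <<'E'
from h import *
c=capture("side")
def f(n,p,z):
    w=ray(c,[((u+.5)/3-.5+225,(v+.5)/3-.5+200) for u,v in p],z)
    e=[np.degrees(np.arctan2(*(w[(i+1)%len(w)]-w[i])[::-1]))%90 for i in range(len(w))] 
    print(n,w.round().tolist(),w.mean(0).round(1),np.round(e,1),np.linalg.norm(np.diff(w,axis=0),axis=1).round())
f("A",[(64,283),(142,303),(100,358),(21,336)],56);f("A bore",[(81,321)],56)
f("B",[(358,333),(430,366),(378,417),(302,379)],56);f("B bore",[(367,376)],56)
f("C",[(470,97),(545,95),(557,138),(478,142)],56);f("C bore",[(515,120)],56)
f("D",[(272,46),(350,54),(348,100),(264,93)],56);f("D bore",[(308,66)],56)
f("stand",[(283,157),(238,212),(146,182)],66)
f("foot",[(301,229),(240,301),(124,262)],10)
f("handle",[(210,76)],132)
f("turq",[(670,125),(744,140),(716,182),(648,172)],56)
f("orange",[(427,177),(508,180),(506,224),(425,221)],56)
f("black",[(418,477),(512,470),(534,541),(418,550)],56)
f("bottle",[(140,70)],70)
E
```

```text
A [[609.0, 136.0], [559.0, 133.0], [558.0, 184.0], [607.0, 186.0]] [583.1 159.8] [3.1 1.5 2.4 2.2] [49. 50. 49.]
A bore [[583.0, 161.0]] [582.8 161.2] [0.] []
B [[438.0, 107.0], [392.0, 116.0], [403.0, 164.0], [451.0, 154.0]] [420.9 135.5] [78.8 77.3 77.8 74.5] [47. 49. 49.]
B bore [[420.0, 138.0]] [420.  137.6] [0.] []
C [[461.0, -146.0], [416.0, -169.0], [394.0, -123.0], [439.0, -97.0]] [ 427.5 -133.6] [27.  26.  29.3 24.9] [51. 51. 52.]
C bore [[425.0, -132.0]] [ 425.1 -131.6] [0.] []
D [[610.0, -151.0], [556.0, -164.0], [534.0, -109.0], [589.0, -94.0]] [ 572.1 -129.2] [13.1 21.4 15.5 19.8] [55. 59. 57.]
D bore [[576.0, -137.0]] [ 575.9 -137.1] [0.] []
stand [[540.0, -18.0], [541.0, 46.0], [606.0, 41.0]] [562.3  23.1] [89.3 86.  41.9] [63. 65.]
foot [[530.0, -22.0], [534.0, 60.0], [617.0, 55.0]] [560.2  31. ] [86.8 86.9 41.3] [81. 83.]
handle [[576.0, 9.0]] [576.    9.1] [0.] []
turq [[331.0, -168.0], [283.0, -170.0], [289.0, -117.0], [331.0, -110.0]] [ 308.5 -140.9] [ 3.  83.6  9.4  0.4] [48. 54. 42.]
orange [[455.0, -48.0], [408.0, -65.0], [395.0, -22.0], [440.0, -4.0]] [424.5 -34.8] [20.6 16.8 20.7 19. ] [50. 46. 49.]
black [[369.0, 196.0], [327.0, 172.0], [303.0, 213.0], [351.0, 241.0]] [337.4 205.7] [30.1 31.  30.  20.8] [48. 48. 56.]
bottle [[668.0, -66.0]] [667.5 -65.6] [0.] []
```

```bash
python3 -c "
from h import *
togo([540,10,420],-0.05)"
```

```text
t 0.2 shift m [ 0.4969 -0.3135 -0.0153] turn [-8.000e-04  1.000e-04  4.708e-01]
```

```bash
python3 -m pendant '[[[0.497,-0.314,-0.015],[0,0,0.471],0.09],[[0.497,-0.314,-0.015],[0,0,0.471],0.09],[[0.497,-0.314,-0.015],[0,0,0.471],0.09],[[0.497,-0.314,-0.015],[0,0,0.471],0.09],[[0.497,-0.314,-0.015],[0,0,0.471],0.09],[[0.497,-0.314,-0.015],[0,0,0.471],0.09],[[0.497,-0.314,-0.015],[0,0,0.471],0.09],[[0.497,-0.314,-0.015],[0,0,0.471],0.09],[[0.497,-0.314,-0.015],[0,0,0.471],0.09],[[0.497,-0.314,-0.015],[0,0,0.471],0.09]]'; python3 -c "
from h import *
togo([540,10,420],-0.05)"
```

```text
time: 1.03
tool_pos: [440.1, -138.9, 415.2]
tcp_rot: [3.141, -0.0, -0.05]
contact_force: [0.2, -0.4, 0.4]
grip_width: 90.0
t 1.0333 shift m [ 0.0923 -0.1537 -0.0048] turn [ 0.0002 -0.0002 -0.0003]
```

```bash
python3 -m pendant '[[[0.092,-0.154,-0.005],[0,0,0],0.09],[[0.092,-0.154,-0.005],[0,0,0],0.09],[[0.092,-0.154,-0.005],[0,0,0],0.09],[[0.092,-0.154,-0.005],[0,0,0],0.09],[[0.092,-0.154,-0.005],[0,0,0],0.09],[[0.092,-0.154,-0.005],[0,0,0],0.09],[[0.092,-0.154,-0.005],[0,0,0],0.09]]'; python3 - <<'E'
from h import *
togo([540,10,420],-0.05)
c=capture("wrist");cv2.imwrite("pics/w1.png",c["color"][:,:,::-1])
print(c["mtx"],c["rvec"],c["tvec"]);np.savez("w1.npz",**c)
Rm=cv2.Rodrigues(np.array(c["rvec"],float))[0];print(-Rm.T@np.array(c["tvec"]).ravel(),Rm)
E
```

```text
time: 1.62
tool_pos: [539.0, 8.6, 419.5]
tcp_rot: [3.141, 0.001, -0.048]
contact_force: [-0.4, -0.1, -0.3]
grip_width: 90.1
t 1.6167 shift m [ 0.0009 -0.0015 -0.0005] turn [0.0005 0.0013 0.0015]
[[374.01440447   0.         318.96398817]
 [  0.         374.01440447 240.83662116]
 [  0.           0.           1.        ]] [-2.01301397  2.1175571   0.3135804 ] [ 34.95852184 473.20992375 560.85655583]
[616.69122581   4.09270224 399.23049506] [[-5.04884974e-02 -9.98724422e-01  6.63208810e-04]
 [-9.55669238e-01  4.85047843e-02  2.90419685e-01]
 [-2.90081401e-01  1.40290452e-02 -9.56899141e-01]]
```

View pics/w1.png

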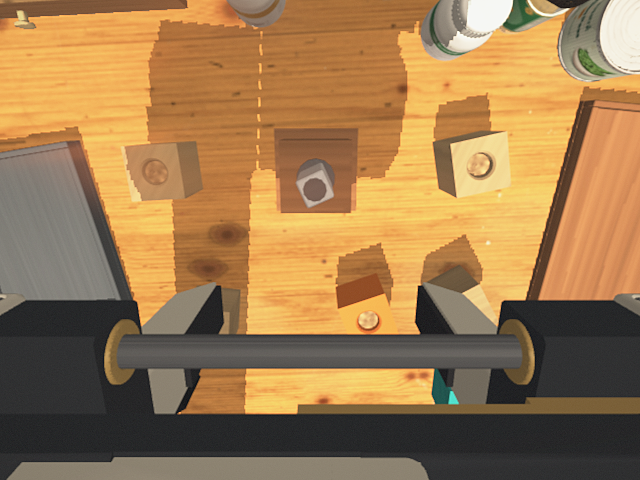

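The wrist view shows the handle top at about (315,189), turned relative to the stand. Blocks A at (156,171) and D at (481,164) are visible. I zoom in on the gauge.

```bash
python3 - <<'E'
from h import *
c=dict(np.load("w1.npz"));crop(c,268,120,100,100,6,"w1c")
E
```

```text
(no output)
```

View pics/w1c.png

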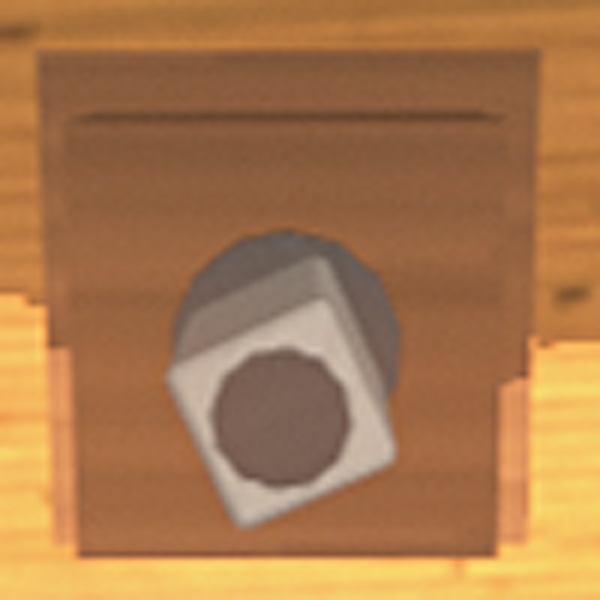

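```bash
python3 - <<'E'
from h import *
c=dict(np.load("w1.npz"))
def f(n,p,z,k=6,o=(268,120)):
    w=ray(c,[((u+.5)/k-.5+o[0],(v+.5)/k-.5+o[1]) for u,v in p],z)
    e=[np.degrees(np.arctan2(*(w[(i+1)%len(w)]-w[i])[::-1]))%90 for i in range(len(w))]
    print(n,w.round(1).tolist(),w.mean(0).round(1),np.round(e,1),np.linalg.norm(np.diff(w,axis=0),axis=1).round(1))
f("handle",[(322,300),(393,460),(245,525),(168,378)],132);f("dot",[(281,416)],132)
f("standfront",[(77,557),(498,557)],66);f("line66",[(70,118),(502,118)],66);f("line10",[(70,118),(502,118)],10)
f("foot",[(37,50),(540,50)],10)
f("collar",[(173,345),(400,345),(287,230)],72)
g=lambda n,p,z:f(n,[(u,v) for u,v in p],z,1,(0,0))
g("A",[(123,147),(190,142),(195,196),(128,200)],56);g("Ab",[(156,172)],56)
g("D",[(433,147),(495,135),(510,185),(448,196)],56);g("Db",[(481,164)],56)
E
```

```text
handle [[588.1, 3.7], [568.7, -3.8], [561.7, 14.4], [579.9, 22.5]] [574.6   9.2] [21.4 21.1 24.  23.7] [20.8 19.5 19.9]
dot [[574.7, 9.3]] [574.7   9.3] [0.] []
standfront [[544.4, 42.6], [541.2, -21.1]] [542.8  10.8] [87.1 87.1] [63.9]
line66 [[608.6, 38.5], [605.5, -23.4]] [607.    7.6] [87.1 87.1] [61.9]
line10 [[607.2, 44.3], [603.6, -28.0]] [605.4   8.1] [87.1 87.1] [72.3]
foot [[618.4, 48.8], [614.2, -34.6]] [616.3   7.1] [87.1 87.1] [83.5]
collar [[576.3, 25.5], [574.7, -7.3], [591.8, 8.2]] [580.9   8.8] [87.1 42.1 41.7] [32.9 23.1]
A [[608.7, 179.1], [610.0, 118.8], [561.7, 121.5], [561.2, 184.1]] [585.4 150.9] [ 1.2 86.9  0.5 84. ] [60.3 48.3 62.6]
Ab [[585.4, 153.6]] [585.4 153.6] [0.] []
D [[594.8, -96.8], [602.3, -151.1], [557.2, -168.7], [549.9, -112.3]] [ 576.1 -132.2] [ 7.9 21.3  7.4 19.1] [54.8 48.4 56.8]
Db [[577.6, -140.7]] [ 577.6 -140.7] [0.] []
```

```bash
python3 -c "
from h import *
togo([575,9.2,271],0.393)"
```

```text
t 1.6667 shift m [ 0.0364 -0.0033  0.1487] turn [ 3.00e-04  1.30e-03 -4.43e-01]
```

```bash
python3 -m pendant '[[[0.0364,-0.0033,0.02],[0,0.0013,-0.443],0.09],[[0.0364,-0.0033,0.02],[0,0.0013,-0.443],0.09],[[0.0364,-0.0033,0.02],[0,0.0013,-0.443],0.09],[[0.0364,-0.0033,0.02],[0,0.0013,-0.443],0.09],[[0.0364,-0.0033,0.02],[0,0.0013,-0.443],0.09],[[0.0364,-0.0033,0.02],[0,0.0013,-0.443],0.09]]'; python3 -c "
from h import *
togo([575,9.2,271],0.393)"
```

```text
time: 2.17
tool_pos: [575.2, 8.3, 400.2]
tcp_rot: [3.141, -0.001, 0.388]
contact_force: [0.8, -0.5, -0.2]
grip_width: 90.0
t 2.1667 shift m [ 1.000e-04 -1.000e-03  1.292e-01] turn [ 0.0006 -0.001  -0.0047]
```

```bash
python3 -m pendant '[[[0,-0.001,0.129],[0,0,-0.005],0.09],[[0,-0.001,0.129],[0,0,-0.005],0.09],[[0,-0.001,0.129],[0,0,-0.005],0.09],[[0,-0.001,0.129],[0,0,-0.005],0.09],[[0,-0.001,0.129],[0,0,-0.005],0.09],[[0,-0.001,0.129],[0,0,-0.005],0.09]]'; python3 -m pendant '[[[0,0,0],[0,0,0],0.015],[[0,0,0],[0,0,0],0.015],[[0,0,0],[0,0,0],0.015],[[0,0,0],[0,0,0],0.015],[[0,0,0],[0,0,0],0.015],[[0,0,0],[0,0,0],0.015],[[0,0,0],[0,0,0],0.015],[[0,0,0],[0,0,0],0.015],[[0,0,0],[0,0,0],0.015],[[0,0,0],[0,0,0],0.015]]';python3 -c "
from h import *
togo([575,9.2,271],0.393)"
```

```text
time: 2.67
tool_pos: [576.1, 10.2, 273.2]
tcp_rot: [3.14, -0.004, 0.396]
contact_force: [0.3, 0.3, 0.0]
grip_width: 89.9
time: 3.5
tool_pos: [575.4, 10.7, 271.0]
tcp_rot: [3.141, -0.001, 0.398]
contact_force: [0.4, 0.1, -0.3]
grip_width: 27.5
t 3.5 shift m [-0.001   0.0013  0.    ] turn [ 0.0003 -0.0011  0.0048]
```

```bash
python3 -m pendant '[[[0,0,0],[0,0,0],0.015],[[0,0,0],[0,0,0],0.015],[[0,0,0],[0,0,0],0.015],[[0,0,0],[0,0,0],0.015],[[0,0,0],[0,0,0],0.015]]'; python3 -m pendant '[[[0,0,-0.03],[0,0,0],0.015],[[0,0,-0.06],[0,0,0],0.015],[[0,0,-0.09],[0,0,0],0.015],[[0,0,-0.11],[0,0,0],0.015],[[0,0,-0.11],[0,0,0],0.015],[[0,0,-0.11],[0,0,0],0.015]]';python3 - <<'E'
from h import *
print(get_obs())
c=capture("wrist");cv2.imwrite("pics/w2.png",c["color"][:,:,::-1]);np.savez("w2.npz",**c)
c=capture("side");np.savez("s2.npz",**c)
E
```

```text
time: 3.92
tool_pos: [575.4, 10.7, 271.0]
tcp_rot: [3.141, -0.001, 0.398]
contact_force: [-0.0, 0.4, -1.0]
grip_width: 21.9
time: 4.42
tool_pos: [575.2, 10.7, 381.6]
tcp_rot: [3.14, -0.003, 0.398]
contact_force: [-0.2, -0.4, -2.6]
grip_width: 21.5
{'time': 4.4167, 'joint_positions': array([-1.14604130e-01,  4.51586986e-01,  1.41937947e+00,  2.95671270e-04,
        1.26757324e+00,  1.05826483e+00]), 'dq': array([ 0.00102458,  0.03666878,  0.04771218, -0.00136827, -0.0088154 ,
        0.00121302]), 'tau': array([ 4.00457648e-02, -5.19704425e+01, -2.66543502e+01,  7.82359508e-02,
        1.78785418e-02,  1.38078234e-03]), 'tool_pos': array([575.20832409,  10.73289318, 381.61401113]), 'tcp_rot': array([ 3.14034169e+00, -2.79916961e-03,  3.97841260e-01]), 'contact_force': array([-0.16219345, -0.38119943, -2.55827792]), 'moment': array([ 0.0060712 ,  0.01597712, -0.0414284 ]), 'grip_width': 21.4761229565854}
```

View pics/w2.png

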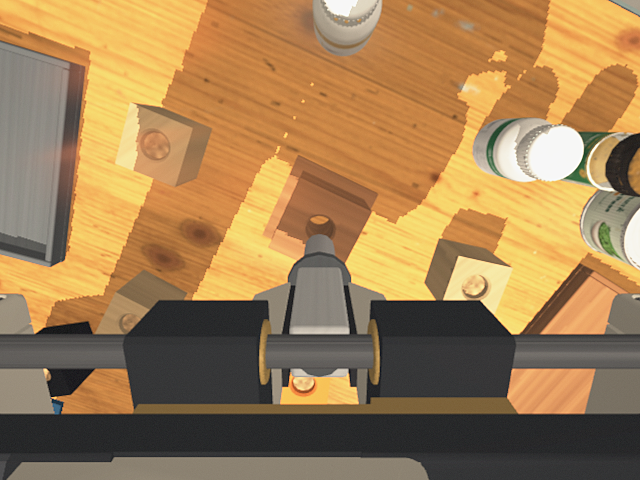

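```bash
python3 - <<'E'
from h import *
w=dict(np.load("w2.npz"));s=dict(np.load("s2.npz"))
s0=cv2.imread("pics/side0.png")[:,:,::-1]
def cr(im,x,y,n,k): return cv2.resize(np.ascontiguousarray(im[y:y+n,x:x+n]),(k,k),interpolation=cv2.INTER_CUBIC)
row1=np.hstack([cr(w["color"],115,95,100,266),cr(w["color"],420,220,100,266),cr(w["color"],270,155,110,266)])
row2=np.hstack([cr(s0,225,285,60,266),cr(s["color"],225,285,60,266),cr(s["color"],318,300,60,266)])
m=np.vstack([row1,row2]);cv2.imwrite("pics/m1.png",m[:,:,::-1])
d=np.abs(s["color"].astype(int)-s0).sum(2)
for n,x,y in(("A",230,290),("B",325,310),("C",380,228),("D",310,212)):print(n,d[y:y+50,x:x+50].mean())
o=px(w,[(575.2,10.7,118.6),(574.2,9.2,118.6),(575,9,66),(575,9,76)]);print(o)
E
```

```text
A 93.0008
B 91.13
C 20.6152
D 91.8704
[[318.09494019 247.78182053]
 [319.55801382 249.87440378]
 [319.96857399 229.17637454]
 [320.01971047 232.41802767]]
```

View pics/m1.png

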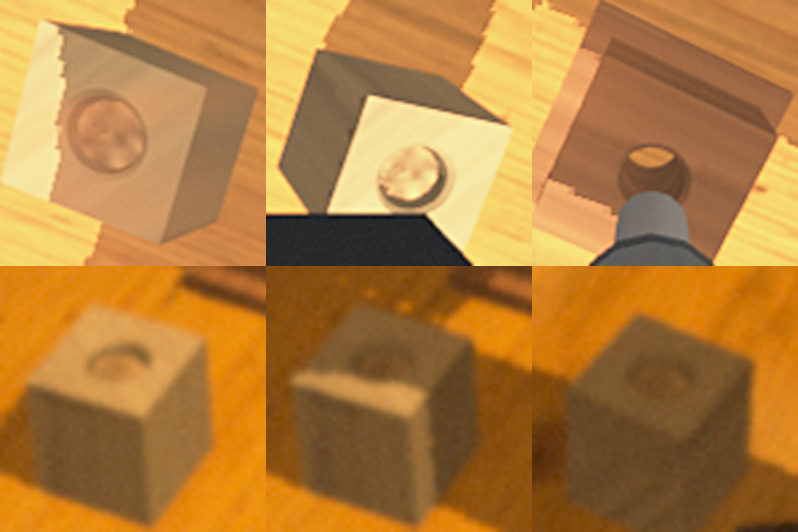

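```bash
cat >> h.py <<'E'
def meas(c,n,p,o,k,z=56):
    """crop px -> world; o crop offset, k zoom"""
    p=(np.array(p,float)+.5)/k-.5+np.array(o);w=ray(c,p,z)
    e=[round(np.degrees(np.arctan2(*(w[(i+1)%len(w)]-w[i])[::-1]))%90,1) for i in range(len(w))]
    print(n,w.round(1).tolist(),"mean",w.mean(0).round(1),"ang",e,np.linalg.norm(np.diff(w,axis=0),axis=1).round(1))
E
python3 - <<'E'
from h import *
w=dict(np.load("w2.npz"));s=dict(np.load("s2.npz"))
meas(w,"A",[(48,20),(207,88),(160,243),(2,183)],(115,95),2.66);meas(w,"Ab",[(105,131)],(115,95),2.66)
meas(w,"D",[(62,212),(104,96),(246,127)],(420,220),2.66);meas(w,"Db",[(149,178)],(420,220),2.66)
meas(w,"stand",[(655-532,172)],(270,155),266/110,66)
meas(s,"B",[(106,49),(220,96),(153,172),(35,122)],(318,300),266/60)
print(s["rvec"],s["tvec"])
E
```

```text
A [[610.2, 179.4], [609.8, 131.6], [560.5, 131.4], [559.6, 180.5]] mean [585.  155.7] ang [np.float64(89.6), np.float64(0.2), np.float64(1.0), np.float64(88.8)] [47.9 49.3 49.1]
Ab [[586.4, 155.9]] mean [586.4 155.9] ang [np.float64(0.0)] []
D [[555.0, -118.8], [596.8, -111.9], [605.3, -160.1]] mean [ 585.7 -130.3] ang [np.float64(9.4), np.float64(10.0), np.float64(50.6)] [42.4 48.9]
Db [[577.2, -139.7]] mean [ 577.2 -139.7] ang [np.float64(0.0)] []
stand [[577.8, 9.6]] mean [577.8   9.6] ang [np.float64(0.0)] []
B [[441.6, 108.8], [393.4, 115.8], [401.0, 163.0], [449.5, 156.4]] mean [421.4 136. ] ang [np.float64(81.7), np.float64(80.9), np.float64(82.3), np.float64(80.5)] [48.7 47.8 49. ]
[ 0.54894951 -2.55640695  1.35440972] [479.38569441 202.90461538 916.59233705]
```

```bash
python3 -c "
from h import *
togo([585.5,156,335],0.398)"
```

```text
t 4.5167 shift m [ 0.0662 -0.1297  0.0444] turn [-0.0011  0.0014 -0.0002]
```

```bash
python3 -m pendant '[[[0.066,-0.13,0.0],[0,0,0],0.015],[[0.066,-0.13,0.0],[0,0,0],0.015],[[0.066,-0.13,0.0],[0,0,0],0.015],[[0.066,-0.13,0.02],[0,0,0],0.015],[[0.066,-0.13,0.044],[0,0,0],0.015],[[0.066,-0.13,0.044],[0,0,0],0.015],[[0.066,-0.13,0.044],[0,0,0],0.015],[[0.066,-0.13,0.044],[0,0,0],0.015]]'
python3 - <<'E'
from h import *
togo([585.5,156,335],0.398)
w=capture("wrist");np.savez("w3.npz",**w)
s=capture("side");np.savez("s3.npz",**s)
cv2.imwrite("pics/m2.png",np.hstack([cv2.resize(np.ascontiguousarray(x["color"][y0:y0+n,x0:x0+n]),(400,400),interpolation=cv2.INTER_CUBIC) for x,x0,y0,n in((w,255,150,130),(s,205,235,100))])[:,:,::-1])
E
```

```text
time: 5.18
tool_pos: [586.1, 155.5, 337.1]
tcp_rot: [3.141, -0.0, 0.397]
contact_force: [0.4, -0.1, -1.1]
grip_width: 21.7
t 5.1833 shift m [-0.0003 -0.0007  0.0021] turn [ 0.0004 -0.0005 -0.001 ]
```

View pics/m2.png

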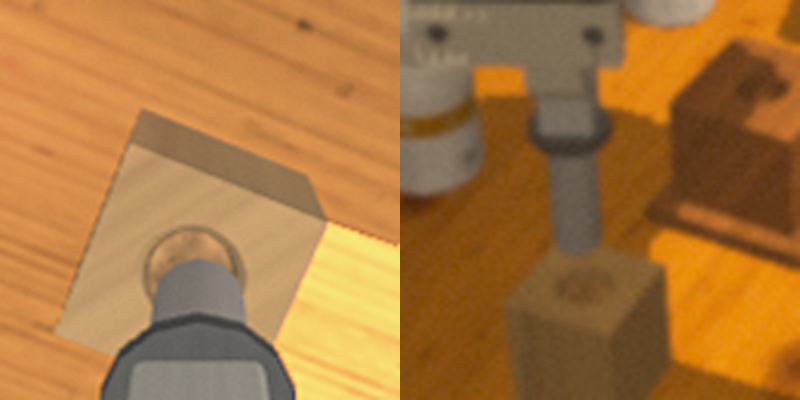

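```bash
python3 - <<'E'
from h import *
w=dict(np.load("w3.npz"));s=dict(np.load("s3.npz"));k=400/130;o=(255,150)
meas(w,"A",[(132,143),(326,220),(53,330)],o,k);meas(w,"bore",[(194,274)],o,k);meas(w,"bore edges",[(143,272),(245,272),(194,225)],o,k)
meas(w,"tip",[(200,298)],o,k,74);meas(w,"tip l r top",[(157,290),(241,290),(199,258)],o,k,74)
meas(s,"sbore",[(183,286)],(205,235),4);meas(s,"stip",[(177,243)],(205,235),4,74)
meas(s,"sA",[(143,243),(267,267),(230,332),(107,300)][:4],(205,235),4)
meas(s,"stand",[(760-400,88)],(205,235),4,66)
E
```

```text
A [[609.7, 181.2], [610.3, 132.7], [560.4, 182.0]] mean [593.5 165.3] ang [np.float64(0.7), np.float64(45.4), np.float64(89.1)] [48.4 70.1]
bore [[586.3, 156.1]] mean [586.3 156.1] ang [np.float64(0.0)] []
bore edges [[582.1, 167.4], [591.4, 145.2], [597.3, 160.7]] mean [590.3 157.8] ang [np.float64(22.6), np.float64(69.1), np.float64(66.1)] [24.1 16.6]
tip [[586.6, 154.8]] mean [586.6 154.8] ang [np.float64(0.0)] []
tip l r top [[584.7, 164.2], [591.8, 147.1], [595.1, 158.5]] mean [590.5 156.6] ang [np.float64(22.6), np.float64(74.3), np.float64(61.0)] [18.6 11.8]
sbore [[585.5, 160.9]] mean [585.5 160.9] ang [np.float64(0.0)] []
stip [[589.9, 155.9]] mean [589.9 155.9] ang [np.float64(0.0)] []
sA [[615.5, 143.3], [559.3, 135.5], [553.4, 178.1], [609.8, 181.7]] mean [584.5 159.7] ang [np.float64(7.9), np.float64(7.9), np.float64(3.6), np.float64(8.4)] [56.8 43.  56.6]
stand [[575.3, 14.6]] mean [575.3  14.6] ang [np.float64(0.0)] []
```

```bash
python3 -m pendant '[[[0,-0.0022,0.005],[0,0,0],0.015],[[0,-0.0022,0.01],[0,0,0],0.015],[[0,-0.0022,0.015],[0,0,0],0.015],[[0,-0.0022,0.018],[0,0,0],0.015],[[0,-0.0022,0.02],[0,0,0],0.015],[[0,-0.0022,0.022],[0,0,0],0.015],[[0,-0.0022,0.023],[0,0,0],0.015]]'
python3 -m pendant '[[[0,0,0.001],[0,0,0],0.015],[[0,0,0.002],[0,0,0],0.015],[[0,0,0.003],[0,0,0],0.015],[[0,0,0.003],[0,0,0],0.015]]'
```

```text
time: 5.87
tool_pos: [585.0, 158.1, 313.8]
tcp_rot: [3.141, -0.001, 0.398]
contact_force: [-0.0, -0.1, -2.3]
grip_width: 21.7
time: 6.2
tool_pos: [585.0, 158.1, 311.2]
tcp_rot: [3.141, -0.001, 0.398]
contact_force: [-1.4, -0.0, 0.8]
grip_width: 21.8
```

```bash
python3 -m pendant '[[[0,0,0.002],[0,0,0],0.015],[[0,0,0.004],[0,0,0],0.015],[[0,0,0.006],[0,0,0],0.015],[[0,0,0.007],[0,0,0],0.015],[[0,0,0.008],[0,0,0],0.015]]'
python3 -m pendant '[[[0,0,0.001],[0,0,0],0.015],[[0,0,0.001],[0,0,0],0.015]]'
python3 -m pendant '[[[0,0,0.001],[0,0,0],0.015],[[0,0,0.001],[0,0,0],0.015]]'
```

```text
time: 6.62
tool_pos: [585.0, 158.1, 302.9]
tcp_rot: [3.141, -0.001, 0.398]
contact_force: [-1.3, -0.4, 1.0]
grip_width: 21.9
time: 6.78
tool_pos: [585.0, 158.1, 301.8]
tcp_rot: [3.141, -0.001, 0.398]
contact_force: [-0.7, -0.5, -1.2]
grip_width: 21.7
time: 6.95
tool_pos: [585.0, 158.2, 301.0]
tcp_rot: [3.141, -0.001, 0.398]
contact_force: [-1.1, -0.7, -0.5]
grip_width: 22.0
```

```bash
for i in 1; do python3 -m pendant '[[[0,0,0.001],[0,0,0],0.015],[[0,0,0.001],[0,0,0],0.015]]'
python3 -m pendant '[[[0,0,0.001],[0,0,0],0.015],[[0,0,0.001],[0,0,0],0.015]]'
python3 -m pendant '[[[0,0,0.001],[0,0,0],0.015],[[0,0,0.001],[0,0,0],0.015]]'; done
```

```text
time: 7.12
tool_pos: [585.0, 158.1, 300.0]
tcp_rot: [3.141, -0.001, 0.398]
contact_force: [-0.5, -1.0, -0.5]
grip_width: 22.0
time: 7.28
tool_pos: [585.0, 158.1, 299.0]
tcp_rot: [3.141, -0.001, 0.398]
contact_force: [-0.8, -1.1, -0.2]
grip_width: 22.1
time: 7.45
tool_pos: [585.0, 158.1, 298.0]
tcp_rot: [3.141, -0.001, 0.398]
contact_force: [-0.6, -0.6, 0.5]
grip_width: 21.9
```

```bash
python3 -m pendant '[[[0,0,0.002],[0,0,0],0.015],[[0,0,0.004],[0,0,0],0.015],[[0,0,0.006],[0,0,0],0.015],[[0,0,0.008],[0,0,0],0.015],[[0,0,0.01],[0,0,0],0.015],[[0,0,0.012],[0,0,0],0.015],[[0,0,0.014],[0,0,0],0.015],[[0,0,0.016],[0,0,0],0.015],[[0,0,0.017],[0,0,0],0.015],[[0,0,0.017],[0,0,0],0.015]]'
python3 -m pendant '[[[0,0,0.001],[0,0,0],0.015],[[0,0,0.001],[0,0,0],0.015]]'
python3 -m pendant '[[[0,0,0.0005],[0,0,0],0.015],[[0,0,0.0005],[0,0,0],0.015]]'
```

```text
time: 8.28
tool_pos: [585.1, 158.2, 280.7]
tcp_rot: [3.141, -0.001, 0.398]
contact_force: [-0.2, -0.8, -1.1]
grip_width: 22.0
time: 8.45
tool_pos: [585.1, 158.2, 280.0]
tcp_rot: [3.141, -0.001, 0.398]
contact_force: [-0.3, -0.4, -1.3]
grip_width: 21.7
time: 8.62
tool_pos: [585.0, 158.2, 279.6]
tcp_rot: [3.141, -0.001, 0.398]
contact_force: [-0.6, -0.1, 0.3]
grip_width: 22.1
```

```bash
python3 -m pendant '[[[0,0,0.0005],[0,0,0],0.015],[[0,0,0.0005],[0,0,0],0.015]]'
python3 -m pendant '[[[0,0,0.0005],[0,0,0],0.015],[[0,0,0.0005],[0,0,0],0.015]]'
python3 -m pendant '[[[0,0,0.0005],[0,0,0],0.015],[[0,0,0.0005],[0,0,0],0.015]]'
```

```text
time: 8.78
tool_pos: [585.0, 158.2, 279.1]
tcp_rot: [3.141, -0.001, 0.398]
contact_force: [-0.8, -0.1, 1.2]
grip_width: 22.2
time: 8.95
tool_pos: [585.0, 158.2, 279.0]
tcp_rot: [3.141, -0.002, 0.398]
contact_force: [-1.3, -0.6, 4.1]
grip_width: 21.9
time: 9.12
tool_pos: [585.0, 158.2, 278.7]
tcp_rot: [3.141, -0.002, 0.398]
contact_force: [-2.3, -1.0, 5.1]
grip_width: 21.9
```

```bash
python3 -m pendant '[[[0,0,0.0008],[0,0,0],0.015],[[0,0,0.0008],[0,0,0],0.015]]'
python3 -m pendant '[[[0,0,0.0006],[0,0,0],0.015],[[0,0,0.0006],[0,0,0],0.015]]'
python3 -m pendant '[[[0,0,0.0006],[0,0,0],0.015],[[0,0,0.0006],[0,0,0],0.015]]'
```

```text
time: 9.28
tool_pos: [585.0, 158.2, 277.9]
tcp_rot: [3.141, -0.002, 0.398]
contact_force: [-1.4, -0.8, 4.9]
grip_width: 21.9
time: 9.45
tool_pos: [585.0, 158.2, 277.3]
tcp_rot: [3.141, -0.002, 0.398]
contact_force: [-0.5, -0.3, 5.6]
grip_width: 22.1
time: 9.62
tool_pos: [585.0, 158.2, 276.7]
tcp_rot: [3.141, -0.002, 0.398]
contact_force: [-2.2, -0.9, 4.6]
grip_width: 21.9
```

```bash
python3 -m pendant '[[[0,0,0.0005],[0,0,0],0.015],[[0,0,0.0005],[0,0,0],0.015]]'
python3 -m pendant '[[[0,0,0.0005],[0,0,0],0.015],[[0,0,0.0005],[0,0,0],0.015]]'
python3 -m pendant '[[[0,0,0.0005],[0,0,0],0.015],[[0,0,0.0005],[0,0,0],0.015]]'
```

```text
time: 9.78
tool_pos: [585.0, 158.2, 276.4]
tcp_rot: [3.141, -0.002, 0.398]
contact_force: [-3.4, -1.9, 5.4]
grip_width: 21.6
time: 9.95
tool_pos: [585.0, 158.2, 276.4]
tcp_rot: [3.141, -0.002, 0.398]
contact_force: [-3.5, -0.6, 9.4]
grip_width: 22.0
time: 10.12
tool_pos: [585.1, 158.2, 276.3]
tcp_rot: [3.141, -0.003, 0.398]
contact_force: [-4.4, -0.5, 12.1]
grip_width: 21.8
```

```bash
python3 -m pendant '[[[0,0,-0.02],[0,0,0],0.015],[[0,0,-0.05],[0,0,0],0.015],[[0,0,-0.084],[0,0,0],0.015],[[0,0,-0.084],[0,0,0],0.015],[[0,0,-0.084],[0,0,0],0.015]]'; python3 -c "
from h import *
togo([575.5,-137.5,335],0.398)"
```

```text
time: 10.53
tool_pos: [585.3, 158.3, 360.5]
tcp_rot: [3.14, -0.006, 0.398]
contact_force: [0.3, 0.1, -3.1]
grip_width: 21.8
t 10.5333 shift m [-0.1238  0.2689  0.0251] turn [ 0.0014 -0.0061 -0.0001]
```

```bash
python3 -m pendant '[[[-0.124,0.269,0],[0,0,0],0.015],[[-0.124,0.269,0],[0,0,0],0.015],[[-0.124,0.269,0],[0,0,0],0.015],[[-0.124,0.269,0],[0,0,0],0.015],[[-0.124,0.269,0],[0,0,0],0.015],[[-0.124,0.269,0],[0,0,0],0.015],[[-0.124,0.269,0.025],[0,0,0],0.015],[[-0.124,0.269,0.025],[0,0,0],0.015],[[-0.124,0.269,0.025],[0,0,0],0.015],[[-0.124,0.269,0.025],[0,0,0],0.015]]'
python3 - <<'E'
from h import *
togo([575.5,-137.5,335],0.398)
w=capture("wrist");np.savez("w4.npz",**w)
s=capture("side");np.savez("s4.npz",**s)
cv2.imwrite("pics/m3.png",np.hstack([cv2.resize(np.ascontiguousarray(x["color"][y0:y0+n,x0:x0+n]),(400,400),interpolation=cv2.INTER_CUBIC) for x,x0,y0,n in((w,255,150,130),(s,290,150,160))])[:,:,::-1])
E
```

```text
time: 11.37
tool_pos: [574.5, -137.9, 331.7]
tcp_rot: [-3.139, 0.001, 0.396]
contact_force: [0.2, -0.9, -1.4]
grip_width: 22.1
t 11.3667 shift m [ 0.0011 -0.     -0.0033] turn [-0.0026  0.0009 -0.0017]
```

View pics/m3.png

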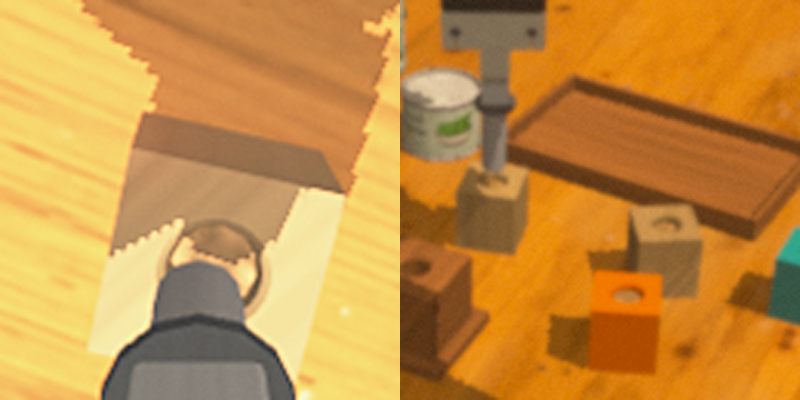

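```bash
python3 - <<'E'
from h import *
w=dict(np.load("w4.npz"));s=dict(np.load("s4.npz"));k=400/130;o=(255,150)
meas(w,"D",[(135,145),(344,194),(88,350)],o,k);meas(w,"bore",[(213.5,269)],o,k)
print(px(w,[(577,-138.2,56),(575.5,-138,56)])*k-np.array(o)*k)
k=2.5;o=(290,150)
meas(s,"D",[(462-400,166),(527-400,167),(519-400,200),(458-400,197)],o,k);meas(s,"C",[(630-400,206),(690-400,204),(702-400,236),(634-400,240)],o,k);meas(s,"Cb",[(667-400,223)],o,k)
meas(s,"goodtray",[(574-400,78),(840-400,150),(754-400,235),(510-400,145)],o,k,22)
E
```

```text
D [[598.3, -112.3], [606.1, -160.2], [548.6, -120.1]] mean [ 584.4 -130.9] ang [np.float64(9.3), np.float64(55.1), np.float64(8.9)] [48.5 70.1]
bore [[578.4, -139.8]] mean [ 578.4 -139.8] ang [np.float64(0.0)] []
[[203.75845432 270.89724031]
 [200.46554279 276.30946404]]
D [[609.3, -146.2], [559.0, -167.1], [545.2, -117.3], [592.0, -101.1]] mean [ 576.4 -132.9] ang [np.float64(22.5), np.float64(15.6), np.float64(19.0), np.float64(21.0)] [54.5 51.7 49.5]
C [[460.4, -145.7], [417.4, -168.3], [395.1, -128.1], [441.5, -101.1]] mean [ 428.6 -135.8] ang [np.float64(27.7), np.float64(29.0), np.float64(30.1), np.float64(23.0)] [48.6 46.  53.7]
Cb [[425.6, -134.3]] mean [ 425.6 -134.3] ang [np.float64(0.0)] []
goodtray [[602.6, -391.7], [334.5, -361.4], [368.7, -196.5], [608.8, -247.6]] mean [ 478.6 -299.3] ang [np.float64(83.5), np.float64(78.3), np.float64(78.0), np.float64(87.5)] [269.8 168.4 245.5]
```

```bash
python3 -c "
from h import *
togo([577,-138.8,335],0.398)"
```

```text
t 11.4667 shift m [ 0.001   0.0028 -0.0018] turn [-0.0006 -0.001   0.001 ]
```

```bash
python3 -m pendant '[[[0.001,0.0028,0.002],[0,0,0],0.015],[[0.001,0.0028,0.006],[0,0,0],0.015],[[0.001,0.0028,0.01],[0,0,0],0.015],[[0.001,0.0028,0.013],[0,0,0],0.015],[[0.001,0.0028,0.015],[0,0,0],0.015],[[0.001,0.0028,0.015],[0,0,0],0.015]]'
python3 -m pendant '[[[0,0,0.001],[0,0,0],0.015],[[0,0,0.002],[0,0,0],0.015],[[0,0,0.002],[0,0,0],0.015]]'
python3 -m pendant '[[[0,0,0.001],[0,0,0],0.015],[[0,0,0.002],[0,0,0],0.015],[[0,0,0.003],[0,0,0],0.015]]'
```

```text
time: 11.97
tool_pos: [576.8, -139.8, 317.9]
tcp_rot: [-3.141, -0.0, 0.398]
contact_force: [0.4, 0.9, -2.3]
grip_width: 22.1
time: 12.22
tool_pos: [576.9, -140.1, 316.5]
tcp_rot: [3.141, -0.001, 0.398]
contact_force: [1.1, 0.1, -1.7]
grip_width: 22.0
time: 12.47
tool_pos: [576.9, -140.1, 313.6]
tcp_rot: [3.141, -0.001, 0.398]
contact_force: [0.7, -0.3, -1.1]
grip_width: 21.8
```

```bash
python3 -m pendant '[[[0,0,0.002],[0,0,0],0.015],[[0,0,0.004],[0,0,0],0.015],[[0,0,0.006],[0,0,0],0.015],[[0,0,0.008],[0,0,0],0.015],[[0,0,0.009],[0,0,0],0.015],[[0,0,0.01],[0,0,0],0.015],[[0,0,0.01],[0,0,0],0.015]]'
python3 -m pendant '[[[0,0,0.001],[0,0,0],0.015],[[0,0,0.001],[0,0,0],0.015]]'
python3 -m pendant '[[[0,0,0.001],[0,0,0],0.015],[[0,0,0.001],[0,0,0],0.015]]'
python3 -m pendant '[[[0,0,0.001],[0,0,0],0.015],[[0,0,0.001],[0,0,0],0.015]]'
```

```text
time: 13.05
tool_pos: [576.9, -140.1, 303.3]
tcp_rot: [3.141, -0.001, 0.398]
contact_force: [0.2, -0.3, -1.4]
grip_width: 22.1
time: 13.22
tool_pos: [576.9, -140.1, 302.4]
tcp_rot: [3.141, -0.001, 0.398]
contact_force: [1.1, 0.5, -1.5]
grip_width: 21.6
time: 13.38
tool_pos: [576.9, -140.1, 301.5]
tcp_rot: [3.141, -0.001, 0.398]
contact_force: [0.8, -0.1, -1.5]
grip_width: 22.6
time: 13.55
tool_pos: [576.9, -140.1, 300.5]
tcp_rot: [3.141, -0.001, 0.398]
contact_force: [1.0, -0.6, -0.6]
grip_width: 21.8
```

```bash
python3 -m pendant '[[[0,0,0.001],[0,0,0],0.015],[[0,0,0.001],[0,0,0],0.015]]'
python3 -m pendant '[[[0,0,0.001],[0,0,0],0.015],[[0,0,0.001],[0,0,0],0.015]]'
python3 -m pendant '[[[0,0,0.001],[0,0,0],0.015],[[0,0,0.001],[0,0,0],0.015]]'
```

```text
time: 13.72
tool_pos: [576.9, -140.0, 299.4]
tcp_rot: [3.141, -0.001, 0.398]
contact_force: [0.4, -0.5, -0.8]
grip_width: 22.0
time: 13.88
tool_pos: [576.9, -140.1, 298.4]
tcp_rot: [3.141, -0.001, 0.398]
contact_force: [0.0, 0.0, -0.4]
grip_width: 22.0
time: 14.05
tool_pos: [576.9, -140.1, 297.4]
tcp_rot: [3.141, -0.001, 0.398]
contact_force: [1.0, 0.2, -0.1]
grip_width: 21.8
```

```bash
python3 -m pendant '[[[0,0,0.002],[0,0,0],0.015],[[0,0,0.004],[0,0,0],0.015],[[0,0,0.006],[0,0,0],0.015],[[0,0,0.008],[0,0,0],0.015],[[0,0,0.01],[0,0,0],0.015],[[0,0,0.012],[0,0,0],0.015],[[0,0,0.014],[0,0,0],0.015],[[0,0,0.016],[0,0,0],0.015],[[0,0,0.017],[0,0,0],0.015],[[0,0,0.017],[0,0,0],0.015]]'
python3 -m pendant '[[[0,0,0.0005],[0,0,0],0.015],[[0,0,0.001],[0,0,0],0.015],[[0,0,0.0015],[0,0,0],0.015],[[0,0,0.002],[0,0,0],0.015]]'
python3 -m pendant '[[[0,0,0.0005],[0,0,0],0.015],[[0,0,0.001],[0,0,0],0.015],[[0,0,0.001],[0,0,0],0.015]]'
python3 -m pendant '[[[0,0,0.0005],[0,0,0],0.015],[[0,0,0.001],[0,0,0],0.015],[[0,0,0.001],[0,0,0],0.015]]'
```

```text
time: 14.88
tool_pos: [576.9, -140.1, 280.2]
tcp_rot: [3.142, -0.001, 0.398]
contact_force: [-0.5, -0.4, -1.4]
grip_width: 21.7
time: 15.22
tool_pos: [576.9, -140.0, 278.9]
tcp_rot: [3.141, -0.001, 0.398]
contact_force: [-1.6, 0.5, 5.3]
grip_width: 21.8
time: 15.47
tool_pos: [576.9, -140.0, 278.2]
tcp_rot: [3.141, -0.001, 0.398]
contact_force: [-1.6, 0.3, 5.3]
grip_width: 21.8
time: 15.72
tool_pos: [576.9, -140.0, 277.1]
tcp_rot: [3.141, -0.001, 0.398]
contact_force: [-1.6, 0.6, 3.9]
grip_width: 21.8
```

```bash

python3 -m pendant '[[[0,0,0.0005],[0,0,0],0.015],[[0,0,0.001],[0,0,0],0.015],[[0,0,0.001],[0,0,0],0.015]]'
python3 -m pendant '[[[0,0,0.0005],[0,0,0],0.015],[[0,0,0.001],[0,0,0],0.015],[[0,0,0.001],[0,0,0],0.015]]'
```

```text
time: 15.97
tool_pos: [576.9, -140.0, 276.4]
tcp_rot: [3.141, -0.002, 0.398]
contact_force: [-2.6, 1.4, 6.9]
grip_width: 21.5
time: 16.22
tool_pos: [576.9, -139.9, 276.3]
tcp_rot: [3.141, -0.002, 0.398]
contact_force: [-3.6, 2.0, 12.9]
grip_width: 21.9
```

```bash
python3 -m pendant '[[[0,0,-0.02],[0,0,0],0.015],[[0,0,-0.05],[0,0,0],0.015],[[0,0,-0.07],[0,0,0],0.015],[[0,0,-0.07],[0,0,0],0.015],[[0,0,-0.07],[0,0,0],0.015]]'; python3 -c "
from h import *
togo([427,-136,337],0.398)"
```

```text
time: 16.63
tool_pos: [576.9, -140.1, 345.0]
tcp_rot: [3.14, -0.003, 0.398]
contact_force: [-0.0, -1.2, -2.0]
grip_width: 21.8
t 16.6333 shift m [-0.1367 -0.0619  0.0076] turn [ 0.0018 -0.0028 -0.0002]
```

```bash
python3 -m pendant '[[[-0.137,-0.062,0],[0,0,0],0.015],[[-0.137,-0.062,0],[0,0,0],0.015],[[-0.137,-0.062,0],[0,0,0],0.015],[[-0.137,-0.062,0.008],[0,0,0],0.015],[[-0.137,-0.062,0.008],[0,0,0],0.015],[[-0.137,-0.062,0.008],[0,0,0],0.015],[[-0.137,-0.062,0.008],[0,0,0],0.015],[[-0.137,-0.062,0.008],[0,0,0],0.015],[[-0.137,-0.062,0.008],[0,0,0],0.015]]'
python3 - <<'E'
from h import *
togo([427,-136,335],0.398)
w=capture("wrist");np.savez("w5.npz",**w)
s=capture("side");np.savez("s5.npz",**s)
cv2.imwrite("pics/m4.png",np.hstack([cv2.resize(np.ascontiguousarray(x["color"][y0:y0+n,x0:x0+n]),(400,400),interpolation=cv2.INTER_CUBIC) for x,x0,y0,n in((w,255,150,130),(s,220,200,200))])[:,:,::-1])
E
```

```text
time: 17.38
tool_pos: [427.5, -136.1, 336.1]
tcp_rot: [3.141, -0.001, 0.398]
contact_force: [-0.3, 0.4, -0.9]
grip_width: 22.0
t 17.3833 shift m [-0.0004 -0.0003  0.0011] turn [ 0.0004 -0.0014  0.0003]
```

View pics/m4.png

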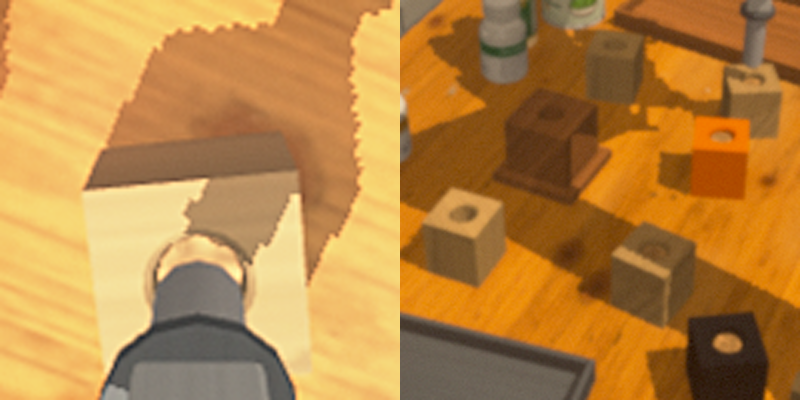

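```bash
python3 - <<'E'
from h import *
w=dict(np.load("w5.npz"));k=400/130;o=(255,150)
meas(w,"C",[(82,192),(300,170),(308,370)],o,k);meas(w,"bore",[(201,281)],o,k)
togo([427,-136,335],0.398)
s=dict(np.load("s5.npz"))
meas(s,"A",[(448-400,188),(505-400,206),(472-400,244),(422-400,230)],(220,200),2)
E
```

```text
C [[436.5, -103.9], [460.6, -148.1], [416.6, -170.0]] mean [ 437.9 -140.7] ang [np.float64(28.6), np.float64(26.4), np.float64(73.2)] [50.4 49.1]
bore [[427.3, -137.5]] mean [ 427.3 -137.5] ang [np.float64(0.0)] []
t 17.4833 shift m [-0.0002 -0.0001  0.0011] turn [ 0.0003 -0.0012  0.0003]
A [[612.5, 137.1], [556.2, 138.1], [557.9, 191.2], [604.0, 193.1]] mean [582.6 164.9] ang [np.float64(89.0), np.float64(88.2), np.float64(2.4), np.float64(8.7)] [56.3 53.1 46.1]
```

```bash
python3 -m pendant '[[[-0.0015,0,0.005],[0,0,0],0.015],[[-0.0015,0,0.01],[0,0,0],0.015],[[-0.0015,0,0.015],[0,0,0],0.015],[[-0.0015,0,0.018],[0,0,0],0.015],[[-0.0015,0,0.018],[0,0,0],0.015]]'
python3 -m pendant '[[[0,0,0.001],[0,0,0],0.015],[[0,0,0.002],[0,0,0],0.015],[[0,0,0.003],[0,0,0],0.015],[[0,0,0.004],[0,0,0],0.015]]'
python3 -m pendant '[[[0,0,0.002],[0,0,0],0.015],[[0,0,0.004],[0,0,0],0.015],[[0,0,0.006],[0,0,0],0.015],[[0,0,0.008],[0,0,0],0.015],[[0,0,0.01],[0,0,0],0.015],[[0,0,0.01],[0,0,0],0.015]]'
```

```text
time: 17.9
tool_pos: [425.0, -136.5, 317.4]
tcp_rot: [-3.141, -0.0, 0.398]
contact_force: [-0.5, 0.1, -1.0]
grip_width: 21.7
time: 18.23
tool_pos: [425.2, -136.6, 314.4]
tcp_rot: [3.141, -0.001, 0.398]
contact_force: [0.3, -0.5, -1.9]
grip_width: 21.7
time: 18.73
tool_pos: [425.2, -136.6, 304.0]
tcp_rot: [3.141, -0.001, 0.398]
contact_force: [1.1, -0.6, -1.9]
grip_width: 22.2
```

```bash
python3 -m pendant '[[[0,0,0.001],[0,0,0],0.015],[[0,0,0.001],[0,0,0],0.015]]'
python3 -m pendant '[[[0,0,0.001],[0,0,0],0.015],[[0,0,0.001],[0,0,0],0.015]]'
python3 -m pendant '[[[0,0,0.001],[0,0,0],0.015],[[0,0,0.001],[0,0,0],0.015]]'
python3 -m pendant '[[[0,0,0.001],[0,0,0],0.015],[[0,0,0.001],[0,0,0],0.015]]'
python3 -m pendant '[[[0,0,0.001],[0,0,0],0.015],[[0,0,0.001],[0,0,0],0.015]]'
```

```text
time: 18.9
tool_pos: [425.2, -136.5, 303.2]
tcp_rot: [3.141, -0.001, 0.398]
contact_force: [-0.2, 1.3, -0.8]
grip_width: 21.8
time: 19.07
tool_pos: [425.2, -136.5, 302.2]
tcp_rot: [3.141, -0.001, 0.398]
contact_force: [0.8, -0.5, -1.7]
grip_width: 21.6
time: 19.23
tool_pos: [425.2, -136.5, 301.5]
tcp_rot: [3.141, -0.001, 0.398]
contact_force: [0.2, -0.2, 1.4]
grip_width: 22.0
time: 19.4
tool_pos: [425.2, -136.5, 300.6]
tcp_rot: [3.141, -0.001, 0.398]
contact_force: [-1.5, 0.4, 3.7]
grip_width: 22.1
time: 19.57
tool_pos: [425.2, -136.5, 299.9]
tcp_rot: [3.141, -0.001, 0.398]
contact_force: [-2.2, 1.0, 7.3]
grip_width: 21.7
```

```bash
python3 -m pendant '[[[0,0,0.0007],[0,0,0],0.015],[[0,0,0.0007],[0,0,0],0.015]]'
python3 -m pendant '[[[0,0,0.0005],[0,0,0],0.015],[[0,0,0.0005],[0,0,0],0.015]]'
python3 -m pendant '[[[0,0,0.0005],[0,0,0],0.015],[[0,0,0.0005],[0,0,0],0.015]]'
```

```text
time: 19.73
tool_pos: [425.2, -136.5, 299.9]
tcp_rot: [3.141, -0.002, 0.398]
contact_force: [-4.4, 2.3, 15.3]
grip_width: 21.9
time: 19.9
tool_pos: [425.3, -136.5, 299.8]
tcp_rot: [3.14, -0.002, 0.398]
contact_force: [-3.1, 2.6, 18.2]
grip_width: 21.7
time: 20.07
tool_pos: [425.4, -136.4, 299.7]
tcp_rot: [3.14, -0.003, 0.398]
contact_force: [-4.4, 3.9, 24.1]
grip_width: 22.4
```

```bash
python3 -m pendant '[[[0,0,-0.02],[0,0,0],0.015],[[0,0,-0.048],[0,0,0],0.015],[[0,0,-0.048],[0,0,0],0.015],[[0,0,-0.048],[0,0,0],0.015]]'; python3 -c "
from h import *
togo([421,135,337],0.398)"
```

```text
time: 20.4
tool_pos: [425.4, -136.7, 346.4]
tcp_rot: [3.139, -0.003, 0.398]
contact_force: [-0.7, 1.5, -1.6]
grip_width: 21.9
t 20.4 shift m [ 0.1012 -0.2522  0.0091] turn [ 0.0027 -0.0031 -0.0002]
```

```bash
python3 -m pendant '[[[0.101,-0.252,0],[0,0,0],0.015],[[0.101,-0.252,0],[0,0,0],0.015],[[0.101,-0.252,0],[0,0,0],0.015],[[0.101,-0.252,0],[0,0,0],0.015],[[0.101,-0.252,0],[0,0,0],0.015],[[0.101,-0.252,0],[0,0,0],0.015],[[0.101,-0.252,0.008],[0,0,0],0.015],[[0.101,-0.252,0.008],[0,0,0],0.015],[[0.101,-0.252,0.008],[0,0,0],0.015],[[0.101,-0.252,0.008],[0,0,0],0.015]]'
python3 -m pendant '[[[0,0,0],[0,0,0],0.015],[[0,0,0],[0,0,0],0.015]]'
python3 - <<'E'
from h import *
w=capture("wrist");np.savez("w6.npz",**w)
s=capture("scene");np.savez("s6.npz",**s)
cv2.imwrite("pics/m5.png",np.hstack([cv2.resize(np.ascontiguousarray(x["color"][y0:y0+n,x0:x0+n]),(400,400),interpolation=cv2.INTER_CUBIC) for x,x0,y0,n in((w,255,150,130),(s,200,200,200))])[:,:,::-1])
E
```

```text
time: 21.23
tool_pos: [420.4, 134.6, 336.7]
tcp_rot: [3.141, 0.001, 0.398]
contact_force: [-0.5, -0.2, -1.3]
grip_width: 21.8
time: 21.4
tool_pos: [420.8, 133.9, 337.6]
tcp_rot: [3.141, -0.001, 0.396]
contact_force: [0.1, 0.0, -1.1]
grip_width: 21.9
```

View pics/m5.png

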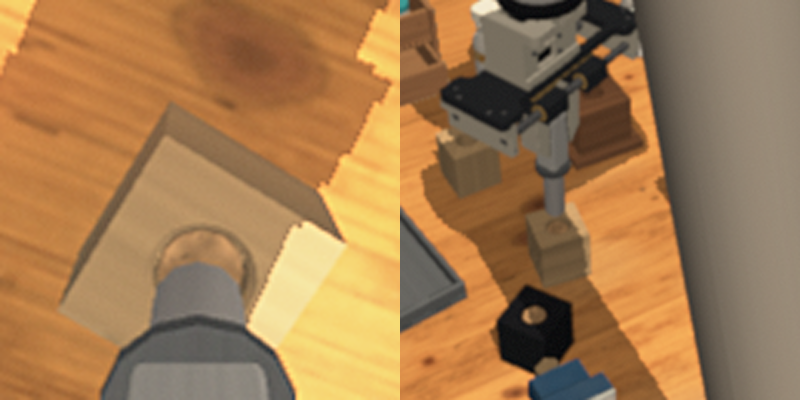

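```bash
python3 - <<'E'
from h import *
w=dict(np.load("w6.npz"));k=400/130;o=(255,150)
meas(w,"B",[(168,137),(345,243),(60,308)],o,k);meas(w,"bore",[(204,276)],o,k)
E
python3 -m pendant '[[[0,0.0003,0.005],[0,0,0],0.015],[[0,0.0003,0.01],[0,0,0],0.015],[[0,0.0003,0.015],[0,0,0],0.015],[[0,0.0003,0.019],[0,0,0],0.015],[[0,0.0003,0.019],[0,0,0],0.015]]'
python3 -m pendant '[[[0,0,0.001],[0,0,0],0.015],[[0,0,0.002],[0,0,0],0.015],[[0,0,0.003],[0,0,0],0.015],[[0,0,0.004],[0,0,0],0.015]]'
```

```text
B [[449.0, 152.5], [441.7, 104.7], [401.0, 160.8]] mean [430.6 139.3] ang [np.float64(81.4), np.float64(35.9), np.float64(80.2)] [48.4 69.4]
bore [[421.6, 132.1]] mean [421.6 132.1] ang [np.float64(0.0)] []
time: 21.92
tool_pos: [420.5, 134.5, 317.6]
tcp_rot: [-3.141, 0.001, 0.398]
contact_force: [-0.7, -0.0, -1.9]
grip_width: 22.0
time: 22.25
tool_pos: [420.8, 134.7, 314.8]
tcp_rot: [3.141, -0.002, 0.398]
contact_force: [-0.0, -0.6, -1.4]
grip_width: 21.9
```

```bash
python3 -m pendant '[[[0,0.0005,0.002],[0,0,0],0.015],[[0,0.0005,0.004],[0,0,0],0.015],[[0,0.0005,0.006],[0,0,0],0.015],[[0,0.0005,0.008],[0,0,0],0.015],[[0,0.0005,0.01],[0,0,0],0.015],[[0,0.0005,0.01],[0,0,0],0.015]]'
python3 -m pendant '[[[0,0,0.001],[0,0,0],0.015],[[0,0,0.002],[0,0,0],0.015],[[0,0,0.002],[0,0,0],0.015]]'
python3 -m pendant '[[[0,0,0.001],[0,0,0],0.015],[[0,0,0.001],[0,0,0],0.015]]'
python3 -m pendant '[[[0,0,0.001],[0,0,0],0.015],[[0,0,0.001],[0,0,0],0.015]]'
python3 -m pendant '[[[0,0,0.001],[0,0,0],0.015],[[0,0,0.001],[0,0,0],0.015]]'
```

```text
time: 22.75
tool_pos: [421.0, 134.1, 304.3]
tcp_rot: [3.141, -0.001, 0.398]
contact_force: [-0.2, -0.2, -1.4]
grip_width: 21.6
time: 23.0
tool_pos: [421.0, 134.1, 302.5]
tcp_rot: [3.141, -0.001, 0.398]
contact_force: [-0.2, 0.0, -1.5]
grip_width: 22.0
time: 23.17
tool_pos: [421.0, 134.1, 301.7]
tcp_rot: [3.141, -0.001, 0.398]
contact_force: [0.1, 0.7, 1.3]
grip_width: 21.9
time: 23.33
tool_pos: [421.0, 134.1, 300.9]
tcp_rot: [3.141, -0.001, 0.398]
contact_force: [-1.3, -1.4, 2.9]
grip_width: 21.9
time: 23.5
tool_pos: [421.0, 134.1, 299.9]
tcp_rot: [3.141, -0.001, 0.398]
contact_force: [-2.0, -1.1, 5.0]
grip_width: 22.1
```

Resistance starts at the same depth as in C. I keep pressing in small steps.

```bash
python3 -m pendant '[[[0,0,0.0005],[0,0,0],0.015],[[0,0,0.0005],[0,0,0],0.015]]'
python3 -m pendant '[[[0,0,0.0003],[0,0,0],0.015],[[0,0,0.0003],[0,0,0],0.015]]'
```

```text
time: 23.67
tool_pos: [421.0, 134.1, 299.8]
tcp_rot: [3.141, -0.002, 0.398]
contact_force: [-1.9, -0.7, 9.2]
grip_width: 22.0
time: 23.83
tool_pos: [421.0, 134.1, 299.8]
tcp_rot: [3.141, -0.002, 0.398]
contact_force: [-2.6, -1.8, 12.6]
grip_width: 21.8
```

```bash
python3 -m pendant '[[[0,0,-0.02],[0,0,0],0.015],[[0,0,-0.055],[0,0,0],0.015],[[0,0,-0.055],[0,0,0],0.015],[[0,0,-0.055],[0,0,0],0.015]]'; python3 -c "
from h import *
togo([575.3,10.7,350],0.398)"
```

```text
time: 24.17
tool_pos: [421.3, 134.2, 355.0]
tcp_rot: [3.14, -0.005, 0.398]
contact_force: [-1.0, -0.2, -2.3]
grip_width: 21.8
t 24.1667 shift m [0.0941 0.1735 0.0057] turn [ 0.0014 -0.0049 -0.0002]
```

```bash
python3 -m pendant '[[[0.094,0.1735,0],[0,0,0],0.015],[[0.094,0.1735,0],[0,0,0],0.015],[[0.094,0.1735,0],[0,0,0],0.015],[[0.094,0.1735,0],[0,0,0],0.015],[[0.094,0.1735,0],[0,0,0],0.015],[[0.094,0.1735,0.005],[0,0,0],0.015],[[0.094,0.1735,0.005],[0,0,0],0.015],[[0.094,0.1735,0.005],[0,0,0],0.015],[[0.094,0.1735,0.005],[0,0,0],0.015],[[0.094,0.1735,0.005],[0,0,0],0.015]]'; python3 -c "
from h import *
togo([575.3,10.7,271],0.398)"
```

```text
time: 25.0
tool_pos: [574.1, 11.6, 349.1]
tcp_rot: [-3.142, -0.001, 0.399]
contact_force: [-0.6, 0.5, -0.7]
grip_width: 21.7
t 25.0 shift m [0.0007 0.0013 0.0781] turn [-0.     -0.0008  0.0011]
```

```bash
python3 -m pendant '[[[0.0007,0.0013,0.005],[0,0,0],0.015],[[0.0007,0.0013,0.01],[0,0,0],0.015],[[0.0007,0.0013,0.015],[0,0,0],0.015],[[0.0007,0.0013,0.015],[0,0,0],0.015]]'
python3 -m pendant '[[[0,0,0.002],[0,0,0],0.015],[[0,0,0.004],[0,0,0],0.015],[[0,0,0.006],[0,0,0],0.015],[[0,0,0.008],[0,0,0],0.015],[[0,0,0.01],[0,0,0],0.015],[[0,0,0.01],[0,0,0],0.015]]'
```

```text
time: 25.33
tool_pos: [575.5, 9.9, 332.7]
tcp_rot: [-3.141, 0.001, 0.398]
contact_force: [-0.6, 0.6, -1.6]
grip_width: 22.1
time: 25.83
tool_pos: [575.9, 9.7, 323.6]
tcp_rot: [-3.142, -0.001, 0.398]
contact_force: [-0.4, 0.4, -1.3]
grip_width: 21.6
```

```bash
python3 -m pendant '[[[0,0,0.005],[0,0,0],0.015],[[0,0,0.01],[0,0,0],0.015],[[0,0,0.015],[0,0,0],0.015],[[0,0,0.02],[0,0,0],0.015],[[0,0,0.025],[0,0,0],0.015],[[0,0,0.03],[0,0,0],0.015],[[0,0,0.035],[0,0,0],0.015],[[0,0,0.04],[0,0,0],0.015],[[0,0,0.045],[0,0,0],0.015],[[0,0,0.05],[0,0,0],0.015]]'
python3 -m pendant '[[[0,0,0.0015],[0,0,0],0.015],[[0,0,0.0025],[0,0,0],0.015],[[0,0,0.003],[0,0,0],0.015],[[0,0,0.003],[0,0,0],0.015]]'
```

```text
time: 26.67
tool_pos: [576.0, 9.7, 273.6]
tcp_rot: [3.141, -0.001, 0.398]
contact_force: [-0.6, -0.3, -0.6]
grip_width: 21.9
time: 27.0
tool_pos: [576.0, 9.7, 271.2]
tcp_rot: [3.141, -0.001, 0.398]
contact_force: [-0.3, -0.1, -1.6]
grip_width: 21.7
```

Next I lower a little more until there is contact, then release.

```bash
python3 -m pendant '[[[0,0,0.0008],[0,0,0],0.015],[[0,0,0.0008],[0,0,0],0.015]]'
python3 -m pendant '[[[0,0,0.0008],[0,0,0],0.015],[[0,0,0.0008],[0,0,0],0.015]]'
python3 -m pendant '[[[0,0,0],[0,0,0],0.06],[[0,0,0],[0,0,0],0.06],[[0,0,0],[0,0,0],0.06],[[0,0,0],[0,0,0],0.06],[[0,0,0],[0,0,0],0.09],[[0,0,0],[0,0,0],0.09],[[0,0,0],[0,0,0],0.09],[[0,0,0],[0,0,0],0.09],[[0,0,0],[0,0,0],0.09],[[0,0,0],[0,0,0],0.09]]'
python3 -m pendant '[[[0,0,-0.04],[0,0,0],0.09],[[0,0,-0.08],[0,0,0],0.09],[[0,0,-0.11],[0,0,0],0.09],[[0,0,-0.15],[0,0,0],0.09],[[0,0,-0.15],[0,0,0],0.09],[[0,0,-0.15],[0,0,0],0.09]]'
python3 - <<'E'
from h import *
w=capture("wrist");np.savez("w7.npz",**w)
s=capture("side");np.savez("s7.npz",**s)
cv2.imwrite("pics/m6.png",np.hstack([cv2.resize(w["color"],(440,330)),np.ascontiguousarray(s["color"][150:480,150:510])])[:,:,::-1])
E
```

```text
time: 27.17
tool_pos: [576.0, 9.7, 271.1]
tcp_rot: [3.141, -0.002, 0.398]
contact_force: [-2.2, 1.3, 4.2]
grip_width: 21.7
time: 27.33
tool_pos: [576.0, 9.8, 271.0]
tcp_rot: [3.141, -0.002, 0.398]
contact_force: [-4.9, 0.7, 10.1]
grip_width: 21.8
time: 28.17
tool_pos: [576.1, 9.7, 269.5]
tcp_rot: [3.141, -0.001, 0.398]
contact_force: [0.0, -0.2, -1.2]
grip_width: 84.1
time: 28.67
tool_pos: [576.0, 9.7, 422.2]
tcp_rot: [3.138, -0.006, 0.398]
contact_force: [-0.2, 0.7, -1.3]
grip_width: 90.1
```

View pics/m6.png

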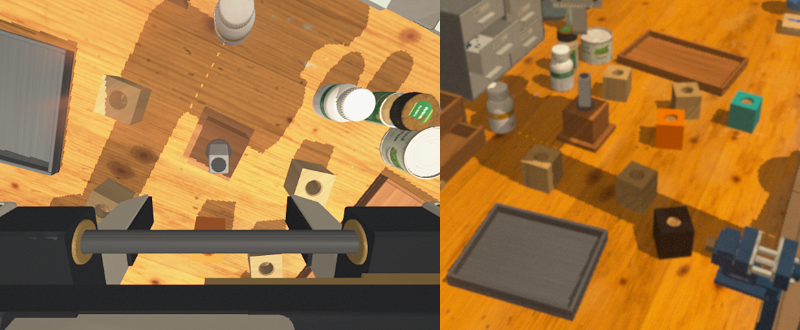

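```bash
python3 - <<'E'
from h import *
togo([585,158,330],0.005)
s=dict(np.load("s7.npz"))
meas(s,"box",[(195,290),(62,388),(200,277)],(0,0),1,0)
# trays in side m6: rework, good
o=(150,150)
meas(s,"rework outer",[(494-440,204),(607-440,231),(570-440,315),(447-440,281)],o,1,22)
meas(s,"good outer",[(639-440,32),(748-440,62),(721-440,94),(618-440,61)],o,1,22)
E
```

```text
t 28.7667 shift m [ 0.0661 -0.1331  0.0888] turn [-2.000e-04 -2.000e-04  3.928e-01]
box [[741.8, 107.5], [789.9, 394.0], [756.3, 69.6]] mean [762.7 190.4] ang [np.float64(80.5), np.float64(84.1), np.float64(20.9)] [290.5 326.1]
rework outer [[616.1, 259.8], [427.6, 237.3], [411.3, 388.7], [591.7, 411.2]] mean [511.7 324.3] ang [np.float64(6.8), np.float64(6.1), np.float64(7.1), np.float64(9.2)] [189.9 152.3 181.8]
good outer [[623.4, -376.1], [348.0, -344.3], [368.9, -195.2], [614.7, -229.0]] mean [ 488.8 -286.1] ang [np.float64(83.4), np.float64(82.0), np.float64(82.2), np.float64(3.4)] [277.3 150.6 248.1]
```

```bash
python3 -m pendant '[[[0.066,-0.133,0.0],[0,0,0.393],0.09],[[0.066,-0.133,0.0],[0,0,0.393],0.09],[[0.066,-0.133,0.03],[0,0,0.393],0.09],[[0.066,-0.133,0.089],[0,0,0.393],0.09],[[0.066,-0.133,0.089],[0,0,0.393],0.09],[[0.066,-0.133,0.089],[0,0,0.393],0.09],[[0.066,-0.133,0.089],[0,0,0.393],0.09],[[0.066,-0.133,0.089],[0,0,0.393],0.09]]'
python3 - <<'E'
from h import *
togo([585,158,201],0.005)
w=capture("wrist");np.savez("w8.npz",**w)
s=capture("side");np.savez("s8.npz",**s)
a=dict(np.load("s2.npz"))["color"]
cv2.imwrite("pics/m7.png",np.hstack([cv2.resize(w["color"],(440,330)),np.ascontiguousarray(s["color"][150:480,150:510])])[:,:,::-1])
E
```

```text
time: 29.43
tool_pos: [585.7, 157.3, 331.0]
tcp_rot: [3.141, -0.001, 0.005]
contact_force: [0.4, -0.4, 0.3]
grip_width: 89.8
t 29.4333 shift m [-0.0009 -0.0008  0.13  ] turn [ 0.0002 -0.0015 -0.0002]
```

View pics/m7.png

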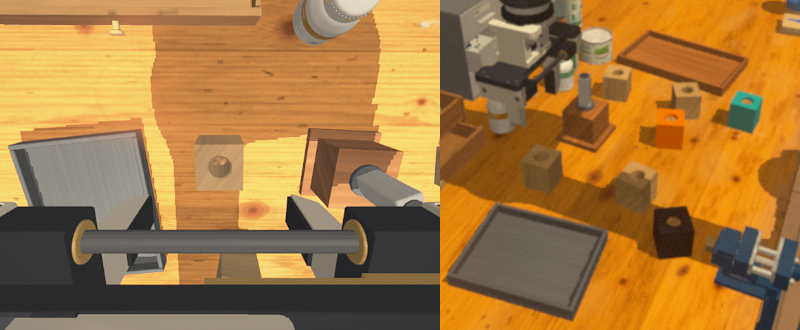

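A sits squarely between the fingers and no block has moved. I descend and grip.

```bash
python3 -m pendant '[[[-0.0005,-0.0006,0.04],[0,0,0],0.09],[[-0.0005,-0.0006,0.08],[0,0,0],0.09],[[-0.0005,-0.0006,0.11],[0,0,0],0.09],[[-0.0005,-0.0006,0.13],[0,0,0],0.09],[[-0.0005,-0.0006,0.13],[0,0,0],0.09],[[-0.0005,-0.0006,0.13],[0,0,0],0.09]]'
python3 -m pendant '[[[0,0,0],[0,0,0],0.042],[[0,0,0],[0,0,0],0.042],[[0,0,0],[0,0,0],0.042],[[0,0,0],[0,0,0],0.042],[[0,0,0],[0,0,0],0.042],[[0,0,0],[0,0,0],0.042],[[0,0,0],[0,0,0],0.042],[[0,0,0],[0,0,0],0.042],[[0,0,0],[0,0,0],0.042],[[0,0,0],[0,0,0],0.042]]'
python3 -m pendant '[[[0,0,-0.005],[0,0,0],0.042],[[0,0,-0.03],[0,0,0],0.042],[[0,0,-0.07],[0,0,0],0.042],[[0,0,-0.11],[0,0,0],0.042],[[0,0,-0.15],[0,0,0],0.042],[[0,0,-0.18],[0,0,0],0.042],[[0,0,-0.18],[0,0,0],0.042],[[0,0,-0.18],[0,0,0],0.042]]'
python3 -c "
from h import *
togo([430,-283,381],-0.12)"
```

```text
time: 30.03
tool_pos: [585.6, 157.7, 201.5]
tcp_rot: [-3.141, -0.002, 0.004]
contact_force: [0.3, -0.1, 0.5]
grip_width: 90.1
time: 30.87
tool_pos: [585.0, 158.5, 200.8]
tcp_rot: [-3.142, -0.002, 0.005]
contact_force: [-0.9, -1.7, 2.9]
grip_width: 49.9
time: 31.53
tool_pos: [584.8, 158.5, 382.5]
tcp_rot: [-3.141, -0.005, 0.005]
contact_force: [-0.8, 0.0, -1.5]
grip_width: 49.6
t 31.5333 shift m [-1.569e-01  4.408e-01  3.000e-04] turn [-0.0011 -0.0052  0.1248]
```

```bash
python3 -m pendant '[[[-0.157,0.441,0],[0,0,0.125],0.042],[[-0.157,0.441,0],[0,0,0.125],0.042],[[-0.157,0.441,0],[0,0,0.125],0.042],[[-0.157,0.441,0],[0,0,0.125],0.042],[[-0.157,0.441,0],[0,0,0.125],0.042],[[-0.157,0.441,0],[0,0,0.125],0.042],[[-0.157,0.441,0],[0,0,0.125],0.042],[[-0.157,0.441,0],[0,0,0.125],0.042],[[-0.157,0.441,0],[0,0,0.125],0.042],[[-0.157,0.441,0],[0,0,0.125],0.042]]'
python3 -c "
from h import *
togo([430,-283,381],-0.12)"
```

```text
time: 32.37
tool_pos: [445.5, -236.2, 378.4]
tcp_rot: [-3.139, 0.002, -0.12]
contact_force: [0.7, -0.4, -0.6]
grip_width: 49.6
t 32.3667 shift m [-0.0097  0.0483 -0.0027] turn [-0.0023  0.002  -0.0002]
```

```bash
python3 -m pendant '[[[-0.0097,0.044,0],[0,0,0],0.042],[[-0.0097,0.044,0],[0,0,0],0.042],[[-0.0097,0.044,0.03],[0,0,0],0.042],[[-0.0097,0.044,0.07],[0,0,0],0.042],[[-0.0097,0.044,0.11],[0,0,0],0.042],[[-0.0097,0.044,0.15],[0,0,0],0.042],[[-0.0097,0.044,0.16],[0,0,0],0.042],[[-0.0097,0.044,0.16],[0,0,0],0.042]]'
python3 - <<'E'
from h import *
togo([430,-283,207],-0.12)
s=capture("side");w=capture("wrist")
cv2.imwrite("pics/m8.png",np.hstack([cv2.resize(w["color"],(440,330)),np.ascontiguousarray(s["color"][120:450,200:560])])[:,:,::-1])
E
```

```text
time: 33.03
tool_pos: [431.0, -276.1, 216.6]
tcp_rot: [-3.136, 0.007, -0.12]
contact_force: [-0.1, -1.2, -0.7]
grip_width: 50.0
t 33.0333 shift m [-0.0001  0.0071  0.0095] turn [-0.0057  0.0066 -0.0002]
```

View pics/m8.png

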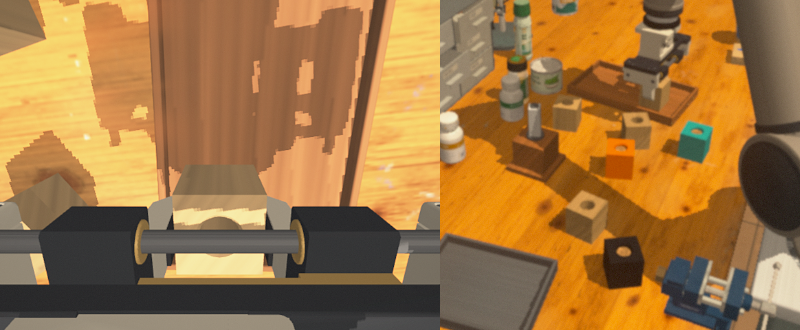

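```bash
python3 -m pendant '[[[0,0.015,0],[0,0,0],0.042],[[0,0.015,0],[0,0,0],0.042],[[0,0.015,0],[0,0,0],0.042]]'; python3 -c "
from h import *
togo([430,-290,207],-0.12)"
```

```text
time: 33.38
tool_pos: [430.8, -293.4, 222.2]
tcp_rot: [3.139, -0.005, -0.121]
contact_force: [0.4, 0.3, -1.2]
grip_width: 50.3
t 33.3833 shift m [-0.0013 -0.0033  0.0152] turn [ 0.0023 -0.0047 -0.0013]
```

```bash
python3 -m pendant '[[[0,0,0.006],[0,0,0],0.042],[[0,0,0.011],[0,0,0],0.042],[[0,0,0.011],[0,0,0],0.042],[[0,0,0.011],[0,0,0],0.042]]'
python3 -m pendant '[[[0,0,0.001],[0,0,0],0.042],[[0,0,0.002],[0,0,0],0.042],[[0,0,0.002],[0,0,0],0.042]]'
```

```text
time: 33.72
tool_pos: [430.3, -291.8, 208.8]
tcp_rot: [-3.141, -0.0, -0.12]
contact_force: [-0.3, 0.2, -1.2]
grip_width: 49.7
time: 33.97
tool_pos: [430.4, -292.0, 207.1]
tcp_rot: [-3.141, -0.001, -0.12]
contact_force: [-1.1, -0.8, -1.2]
grip_width: 49.9
```

```bash
python3 -m pendant '[[[0,0,0.0007],[0,0,0],0.042],[[0,0,0.0007],[0,0,0],0.042]]'
python3 -m pendant '[[[0,0,0],[0,0,0],0.09],[[0,0,0],[0,0,0],0.09],[[0,0,0],[0,0,0],0.09],[[0,0,0],[0,0,0],0.09],[[0,0,0],[0,0,0],0.09],[[0,0,0],[0,0,0],0.09]]'
python3 -m pendant '[[[0,0,-0.04],[0,0,0],0.09],[[0,0,-0.08],[0,0,0],0.09],[[0,0,-0.12],[0,0,0],0.09],[[0,0,-0.13],[0,0,0],0.09],[[0,0,-0.13],[0,0,0],0.09]]'
python3 -c "
from h import *
s=capture('side');np.savez('s9.npz',**s)
togo([577,-140,335],0.162)"
```

```text
time: 34.13
tool_pos: [430.5, -292.1, 206.8]
tcp_rot: [-3.141, -0.001, -0.12]
contact_force: [-0.2, 0.3, 1.1]
grip_width: 50.2
time: 34.63
tool_pos: [430.4, -292.1, 206.6]
tcp_rot: [-3.141, -0.001, -0.12]
contact_force: [-0.2, -0.0, 0.7]
grip_width: 85.2
time: 35.05
tool_pos: [430.8, -292.6, 340.2]
tcp_rot: [3.137, -0.008, -0.12]
contact_force: [0.7, -0.1, -0.4]
grip_width: 90.1
t 35.1 shift m [ 0.1274 -0.1687  0.0031] turn [ 0.0023 -0.0038 -0.2822]
```

```bash
cat >> h.py <<'E'
def moved(cur,names="ABCD"):
    """pixel shift of each untouched block in the side view against the first picture"""
    g=lambda im:cv2.magnitude(*[cv2.Sobel(cv2.GaussianBlur(cv2.cvtColor(im,cv2.COLOR_RGB2GRAY),(3,3),0),cv2.CV_32F,*d) for d in((1,0),(0,1))])
    r=g(cv2.imread("pics/side0.png")[:,:,::-1].copy());q=g(cur["color"])
    for n,x,y in(("A",228,290),("B",320,307),("C",378,227),("D",308,210)):
        if n in names:
            m=cv2.matchTemplate(q[y-30:y+90,x-30:x+90],r[y:y+58,x:x+52],cv2.TM_CCOEFF_NORMED);_,v,_,l=cv2.minMaxLoc(m)
            print(n,"shift px",l[0]-30,l[1]-30,"score",round(v,2))
E
python3 -m pendant '[[[0.127,-0.169,0],[0,0,-0.282],0.09],[[0.127,-0.169,0],[0,0,-0.282],0.09],[[0.127,-0.169,0],[0,0,-0.282],0.09],[[0.127,-0.169,0],[0,0,-0.282],0.09],[[0.127,-0.169,0],[0,0,-0.282],0.09],[[0.127,-0.169,0],[0,0,-0.282],0.09],[[0.127,-0.169,0],[0,0,-0.282],0.09],[[0.127,-0.169,0],[0,0,-0.282],0.09]]'
python3 - <<'E'
from h import *
moved(dict(np.load("s9.npz")),"BCD")
moved(capture("side"),"BCD")
togo([577,-140,201],0.162)
E
```

```text
time: 35.77
tool_pos: [576.2, -139.5, 334.7]
tcp_rot: [-3.14, 0.002, 0.163]
contact_force: [0.4, -0.0, 0.0]
grip_width: 90.1
B shift px 0 0 score 0.71
C shift px 6 -7 score 0.44
D shift px -22 29 score 0.33
B shift px 0 0 score 0.59
C shift px 6 -7 score 0.44
D shift px 0 0 score 0.31
t 35.8167 shift m [1.400e-03 1.000e-04 1.342e-01] turn [-0.001   0.0016 -0.0006]
```

```bash
python3 - <<'E'
from h import *
w=capture("wrist");np.savez("w10.npz",**w)
s=capture("side");np.savez("s10.npz",**s)
s9=dict(np.load("s9.npz"));s7=dict(np.load("s7.npz"))
r=cv2.resize
cv2.imwrite("pics/m9.png",np.vstack([np.hstack([r(w["color"],(400,300)),r(np.ascontiguousarray(s["color"][150:300,290:490]),(400,300))]),
 np.hstack([r(np.ascontiguousarray(s9["color"][150:300,290:490]),(400,300)),r(np.ascontiguousarray(s7["color"][150:300,290:490]),(400,300))])])[:,:,::-1])
E
```

```text
(no output)
```

View pics/m9.png

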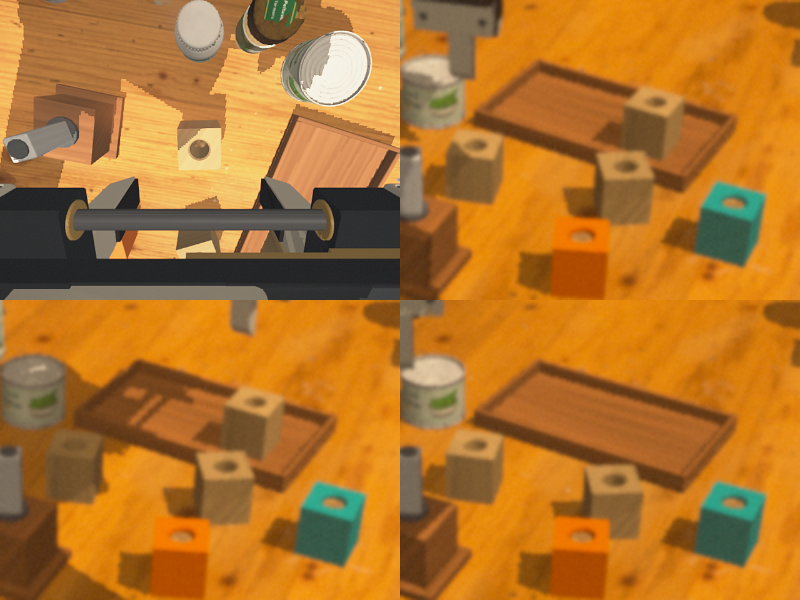

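C has been knocked: its bore moved from about (213,180) to (227,166) in the zoomed side panels, and it now stands near the good tray. D sits squarely between the fingers. A is flat in the tray. I measure C's new pose and pick D.

```bash
python3 - <<'E'
from h import *
s=dict(np.load("s10.npz"));o=(290,150)
meas(s,"Cnew",[(196,153),(248,150),(254,183),(203,186)],o,2);meas(s,"Cold",[(185,167),(235,164),(242,199),(194,203)],o,2)
meas(s,"bore new,old",[(227,166),(213,180)],o,2)
E
python3 -m pendant '[[[0.0007,0,0.04],[0,0,0],0.09],[[0.0007,0,0.08],[0,0,0],0.09],[[0.0007,0,0.11],[0,0,0],0.09],[[0.0007,0,0.134],[0,0,0],0.09],[[0.0007,0,0.134],[0,0,0],0.09],[[0.0007,0,0.134],[0,0,0],0.09]]'
python3 -m pendant '[[[0,0,0],[0,0,0],0.042],[[0,0,0],[0,0,0],0.042],[[0,0,0],[0,0,0],0.042],[[0,0,0],[0,0,0],0.042],[[0,0,0],[0,0,0],0.042],[[0,0,0],[0,0,0],0.042],[[0,0,0],[0,0,0],0.042],[[0,0,0],[0,0,0],0.042],[[0,0,0],[0,0,0],0.042],[[0,0,0],[0,0,0],0.042]]'
python3 -m pendant '[[[0,0,-0.005],[0,0,0],0.042],[[0,0,-0.03],[0,0,0],0.042],[[0,0,-0.07],[0,0,0],0.042],[[0,0,-0.1],[0,0,0],0.042],[[0,0,-0.1],[0,0,0],0.042],[[0,0,-0.1],[0,0,0],0.042]]'
python3 -c "
from h import *
togo([545,-305,301],-0.12)"
```

```text
Cnew [[456.5, -171.5], [409.8, -198.8], [386.9, -142.7], [430.7, -117.2]] mean [ 421.  -157.5] ang [np.float64(30.3), np.float64(22.2), np.float64(30.2), np.float64(25.3)] [54.1 60.6 50.8]
Cold [[458.0, -142.1], [414.1, -168.0], [389.5, -111.3], [429.3, -86.0]] mean [ 422.7 -126.8] ang [np.float64(30.5), np.float64(23.4), np.float64(32.4), np.float64(27.1)] [51.  61.8 47.2]
bore new,old [[420.3, -161.1], [425.1, -131.2]] mean [ 422.7 -146.2] ang [np.float64(80.7), np.float64(80.7)] [30.3]
time: 36.42
tool_pos: [576.8, -140.5, 202.2]
tcp_rot: [-3.14, 0.001, 0.16]
contact_force: [0.3, 0.1, 0.6]
grip_width: 89.4
time: 37.25
tool_pos: [577.5, -139.4, 203.1]
tcp_rot: [3.141, -0.002, 0.162]
contact_force: [-1.2, 1.1, 5.1]
grip_width: 50.1
time: 37.75
tool_pos: [577.5, -139.6, 304.4]
tcp_rot: [3.14, -0.004, 0.162]
contact_force: [-0.0, 0.3, -2.8]
grip_width: 49.9
t 37.75 shift m [-0.0588  0.158   0.0034] turn [ 0.0013 -0.0046  0.2818]
```

```bash
python3 -m pendant '[[[-0.059,0.158,0],[0,0,0.282],0.042],[[-0.059,0.158,0],[0,0,0.282],0.042],[[-0.059,0.158,0],[0,0,0.282],0.042],[[-0.059,0.158,0],[0,0,0.282],0.042],[[-0.059,0.158,0],[0,0,0.282],0.042],[[-0.059,0.158,0],[0,0,0.282],0.042],[[-0.059,0.158,0],[0,0,0.282],0.042],[[-0.059,0.158,0],[0,0,0.282],0.042]]'
python3 -c "
from h import *
togo([545,-305,209],-0.12)"
```

```text
time: 38.42
tool_pos: [544.7, -303.6, 301.4]
tcp_rot: [-3.14, 0.001, -0.119]
contact_force: [0.2, -0.0, -0.4]
grip_width: 49.9
t 38.4167 shift m [0.0006 0.0016 0.0924] turn [-0.002   0.0009  0.001 ]
```

```bash
python3 -m pendant '[[[0,-0.002,0.04],[0,0,0],0.042],[[0,-0.002,0.07],[0,0,0],0.042],[[0,-0.002,0.085],[0,0,0],0.042],[[0,-0.002,0.089],[0,0,0],0.042],[[0,-0.002,0.089],[0,0,0],0.042],[[0,-0.002,0.089],[0,0,0],0.042]]'
python3 -m pendant '[[[0,0,0.001],[0,0,0],0.042],[[0,0,0.002],[0,0,0],0.042],[[0,0,0.002],[0,0,0],0.042]]'
python3 -m pendant '[[[0,0,0.001],[0,0,0],0.042],[[0,0,0.001],[0,0,0],0.042]]'
```

```text
time: 38.92
tool_pos: [545.6, -302.2, 214.7]
tcp_rot: [3.141, -0.002, -0.119]
contact_force: [0.0, 0.2, -2.1]
grip_width: 49.7
time: 39.17
tool_pos: [545.1, -303.0, 212.7]
tcp_rot: [3.141, -0.003, -0.12]
contact_force: [-0.4, -0.7, -2.4]
grip_width: 50.0
time: 39.33
tool_pos: [544.9, -303.0, 211.0]
tcp_rot: [-3.142, -0.002, -0.12]
contact_force: [-0.6, -0.4, -1.1]
grip_width: 50.0
```

```bash
python3 -m pendant '[[[0,0,0.001],[0,0,0],0.042],[[0,0,0.0015],[0,0,0],0.042],[[0,0,0.0015],[0,0,0],0.042]]'
python3 -m pendant '[[[0,0,0.0006],[0,0,0],0.042],[[0,0,0.0006],[0,0,0],0.042]]'
```

```text
time: 39.58
tool_pos: [544.9, -303.0, 209.2]
tcp_rot: [-3.141, -0.001, -0.12]
contact_force: [0.1, -0.1, -1.3]
grip_width: 50.0
time: 39.75
tool_pos: [544.9, -302.9, 209.1]
tcp_rot: [-3.141, -0.001, -0.12]
contact_force: [-1.5, 0.4, 4.1]
grip_width: 49.9
```

```bash
python3 -m pendant '[[[0,0,0],[0,0,0],0.09],[[0,0,0],[0,0,0],0.09],[[0,0,0],[0,0,0],0.09],[[0,0,0],[0,0,0],0.09],[[0,0,0],[0,0,0],0.09],[[0,0,0],[0,0,0],0.09]]'
python3 -m pendant '[[[0,0,-0.04],[0,0,0],0.09],[[0,0,-0.08],[0,0,0],0.09],[[0,0,-0.11],[0,0,0],0.09],[[0,0,-0.11],[0,0,0],0.09],[[0,0,-0.11],[0,0,0],0.09]]'
python3 -c "
from h import *
togo([421,-166.4,320],-1.11)"
```

```text
time: 40.25
tool_pos: [544.9, -302.9, 208.5]
tcp_rot: [-3.141, -0.001, -0.12]
contact_force: [-0.3, -0.5, -0.3]
grip_width: 85.5
time: 40.67
tool_pos: [545.0, -303.1, 320.8]
tcp_rot: [3.14, -0.005, -0.12]
contact_force: [-0.1, 0.3, -0.3]
grip_width: 90.3
t 40.6667 shift m [-0.1395 -0.1208 -0.0002] turn [-8.000e-04 -5.900e-03  9.899e-01]
```

```bash
python3 -m pendant '[[[-0.1395,-0.121,0],[0,0,0.99],0.09],[[-0.1395,-0.121,0],[0,0,0.99],0.09],[[-0.1395,-0.121,0],[0,0,0.99],0.09],[[-0.1395,-0.121,0],[0,0,0.99],0.09],[[-0.1395,-0.121,0],[0,0,0.99],0.09],[[-0.1395,-0.121,0],[0,0,0.99],0.09],[[-0.1395,-0.121,0],[0,0,0.99],0.09],[[-0.1395,-0.121,0],[0,0,0.99],0.09],[[-0.1395,-0.121,0],[0,0,0.99],0.09],[[-0.1395,-0.121,0],[0,0,0.99],0.09]]'
python3 - <<'E'
from h import *
w=capture("wrist");np.savez("w11.npz",**w);s=capture("side");np.savez("s11.npz",**s)
togo([421,-166.4,204],-1.11)
# predicted corners vs image: score candidate poses by edge strength along the top outline
g=cv2.cvtColor(w["color"],cv2.COLOR_RGB2GRAY).astype(np.float32);g=cv2.GaussianBlur(g,(3,3),0)
m=cv2.magnitude(cv2.Sobel(g,cv2.CV_32F,1,0),cv2.Sobel(g,cv2.CV_32F,0,1));m=np.minimum(m,60)
best=[]
for x in np.arange(406,437,1.):
  for y in np.arange(-182,-150,1.):
    for a in np.radians(np.arange(14,42,2)):
      R2=np.array([[np.cos(a),-np.sin(a)],[np.sin(a),np.cos(a)]]);t=np.linspace(-25,25,14)
      q=np.vstack([np.c_[t,t*0+25],np.c_[t,t*0-25],np.c_[t*0+25,t],np.c_[t*0-25,t]])@R2.T+[x,y]
      p=px(w,np.c_[q,np.full(len(q),56)]);v=(p[:,1]<290)&(p[:,1]>0)
      i=p[v].round().astype(int);best.append((m[i[:,1],i[:,0]].mean() if v.sum()>20 else 0,x,y,round(np.degrees(a)),int(v.sum())))
best.sort(reverse=True);print(best[:6]); np.save("best.npy",np.array(best[:6]))
E
```

```text
time: 41.5
tool_pos: [420.5, -165.9, 317.4]
tcp_rot: [3.142, 0.002, -1.107]
contact_force: [0.9, -0.5, 0.0]
grip_width: 89.8
t 41.6 shift m [ 6.000e-04 -1.000e-04  1.137e-01] turn [-0.0004  0.0009  0.0029]
[(np.float32(40.654915), np.float64(423.0), np.float64(-165.0), 28, 56), (np.float32(39.27384), np.float64(423.0), np.float64(-165.0), 30, 56), (np.float32(38.733532), np.float64(436.0), np.float64(-151.0), 28, 40), (np.float32(37.718838), np.float64(422.0), np.float64(-165.0), 28, 56), (np.float32(37.425884), np.float64(423.0), np.float64(-166.0), 28, 56), (np.float32(37.20639), np.float64(420.0), np.float64(-160.0), 28, 49)]
```

```bash
python3 -c "
from h import *
togo([422.5,-165.2,205],-1.085)"
```

```text
t 41.6 shift m [ 0.0002 -0.002   0.1127] turn [-0.0004  0.0009 -0.0221]
```

```bash
python3 -m pendant '[[[0,-0.002,0.03],[0,0,-0.022],0.09],[[0,-0.002,0.06],[0,0,-0.022],0.09],[[0,-0.002,0.09],[0,0,-0.022],0.09],[[0,-0.002,0.112],[0,0,-0.022],0.09],[[0,-0.002,0.112],[0,0,-0.022],0.09],[[0,-0.002,0.112],[0,0,-0.022],0.09]]'
python3 -m pendant '[[[0,0,0],[0,0,0],0.042],[[0,0,0],[0,0,0],0.042],[[0,0,0],[0,0,0],0.042],[[0,0,0],[0,0,0],0.042],[[0,0,0],[0,0,0],0.042],[[0,0,0],[0,0,0],0.042],[[0,0,0],[0,0,0],0.042],[[0,0,0],[0,0,0],0.042],[[0,0,0],[0,0,0],0.042],[[0,0,0],[0,0,0],0.042]]'
python3 -m pendant '[[[0,0,-0.005],[0,0,0],0.042],[[0,0,-0.03],[0,0,0],0.042],[[0,0,-0.07],[0,0,0],0.042],[[0,0,-0.11],[0,0,0],0.042],[[0,0,-0.15],[0,0,0],0.042],[[0,0,-0.18],[0,0,0],0.042],[[0,0,-0.18],[0,0,0],0.042],[[0,0,-0.18],[0,0,0],0.042]]'
python3 -c "
from h import *
togo([553,324,385],0.12)"
```

```text
time: 42.1
tool_pos: [422.5, -165.1, 205.8]
tcp_rot: [3.141, 0.002, -1.087]
contact_force: [1.1, -1.3, 0.1]
grip_width: 90.1
time: 42.93
tool_pos: [422.8, -165.2, 206.8]
tcp_rot: [-3.14, -0.001, -1.088]
contact_force: [-0.1, -0.6, 6.4]
grip_width: 49.3
time: 43.6
tool_pos: [422.4, -165.1, 387.8]
tcp_rot: [-3.139, -0.003, -1.088]
contact_force: [-0.4, -0.2, -2.9]
grip_width: 49.6
t 43.6 shift m [-0.3727 -0.3427  0.0025] turn [-6.0000e-04 -4.7000e-03 -1.2081e+00]
```

```bash
python3 -m pendant '[[[-0.373,-0.343,0],[0,0,-1.208],0.042],[[-0.373,-0.343,0],[0,0,-1.208],0.042],[[-0.373,-0.343,0],[0,0,-1.208],0.042],[[-0.373,-0.343,0],[0,0,-1.208],0.042],[[-0.373,-0.343,0],[0,0,-1.208],0.042],[[-0.373,-0.343,0],[0,0,-1.208],0.042],[[-0.373,-0.343,0],[0,0,-1.208],0.042],[[-0.373,-0.343,0],[0,0,-1.208],0.042],[[-0.373,-0.343,0],[0,0,-1.208],0.042],[[-0.373,-0.343,0],[0,0,-1.208],0.042]]'
python3 -c "
from h import *
togo([553,324,385],0.12)"
```

```text
time: 44.43
tool_pos: [529.7, 239.5, 384.0]
tcp_rot: [3.141, 0.003, 0.126]
contact_force: [0.7, -1.0, -1.0]
grip_width: 49.9
t 44.4333 shift m [ 0.0338 -0.0809 -0.0012] turn [0.0009 0.0033 0.0064]
```

```bash
python3 -m pendant '[[[0.034,-0.08,0],[0,0,0],0.042],[[0.034,-0.08,0],[0,0,0],0.042],[[0.034,-0.08,0.02],[0,0,0],0.042],[[0.034,-0.08,0.06],[0,0,0],0.042],[[0.034,-0.08,0.1],[0,0,0],0.042],[[0.034,-0.08,0.12],[0,0,0],0.042],[[0.034,-0.08,0.12],[0,0,0],0.042],[[0.034,-0.08,0.12],[0,0,0],0.042]]'
python3 - <<'E'
from h import *
togo([553,324,213],0.12)
w=capture("wrist");np.savez("w12.npz",**w)
E
```

```text
time: 45.1
tool_pos: [553.8, 320.6, 264.0]
tcp_rot: [3.14, 0.004, 0.12]
contact_force: [-0.3, 0.8, -0.7]
grip_width: 50.0
t 45.1 shift m [-0.0002 -0.0035  0.051 ] turn [ 0.0016  0.0043 -0.0003]
```

```bash
python3 -m pendant '[[[0,-0.002,0.03],[0,0,0],0.042],[[0,-0.002,0.042],[0,0,0],0.042],[[0,-0.002,0.048],[0,0,0],0.042],[[0,-0.002,0.048],[0,0,0],0.042],[[0,-0.002,0.048],[0,0,0],0.042]]'
python3 -m pendant '[[[0,0,0.001],[0,0,0],0.042],[[0,0,0.002],[0,0,0],0.042],[[0,0,0.002],[0,0,0],0.042]]'
```

```text
time: 45.57
tool_pos: [554.5, 322.9, 219.7]
tcp_rot: [-3.141, -0.002, 0.12]
contact_force: [-0.4, 0.3, -0.6]
grip_width: 49.8
time: 45.82
tool_pos: [554.3, 322.9, 217.4]
tcp_rot: [-3.141, -0.002, 0.12]
contact_force: [-0.1, -0.6, -2.0]
grip_width: 49.7
```

```bash
python3 -m pendant '[[[0,0,0.0015],[0,0,0],0.042],[[0,0,0.003],[0,0,0],0.042],[[0,0,0.003],[0,0,0],0.042]]'
python3 -m pendant '[[[0,0,0.001],[0,0,0],0.042],[[0,0,0.001],[0,0,0],0.042]]'
python3 -m pendant '[[[0,0,0.0007],[0,0,0],0.042],[[0,0,0.0007],[0,0,0],0.042]]'
```

```text
time: 46.07
tool_pos: [554.1, 322.8, 213.4]
tcp_rot: [3.141, -0.001, 0.12]
contact_force: [-0.2, -0.5, -1.8]
grip_width: 49.7
time: 46.23
tool_pos: [554.2, 322.9, 212.9]
tcp_rot: [-3.142, -0.002, 0.12]
contact_force: [-0.2, 0.2, 0.6]
grip_width: 49.8
time: 46.4
tool_pos: [554.2, 322.8, 212.9]
tcp_rot: [-3.142, -0.002, 0.12]
contact_force: [-2.3, -0.4, 4.4]
grip_width: 50.0
```

```bash
python3 -m pendant '[[[0,0,0],[0,0,0],0.09],[[0,0,0],[0,0,0],0.09],[[0,0,0],[0,0,0],0.09],[[0,0,0],[0,0,0],0.09],[[0,0,0],[0,0,0],0.09],[[0,0,0],[0,0,0],0.09]]'
python3 -m pendant '[[[0,0,-0.04],[0,0,0],0.09],[[0,0,-0.08],[0,0,0],0.09],[[0,0,-0.11],[0,0,0],0.09],[[0,0,-0.11],[0,0,0],0.09],[[0,0,-0.11],[0,0,0],0.09]]'
python3 -c "
from h import *
togo([421,133.8,320],-0.155)
moved(capture('side'),'B')"
```

```text
time: 46.9
tool_pos: [554.2, 322.9, 211.9]
tcp_rot: [3.142, -0.001, 0.12]
contact_force: [-0.9, -0.3, -0.5]
grip_width: 85.2
time: 47.32
tool_pos: [554.3, 323.0, 324.4]
tcp_rot: [-3.14, -0.006, 0.12]
contact_force: [-0.5, 0.4, -0.6]
grip_width: 89.9
t 47.3167 shift m [-0.155   0.1719  0.0032] turn [-0.0022 -0.0057  0.2748]
B shift px 0 0 score 0.82
```

```bash
python3 -m pendant '[[[-0.155,0.172,0.003],[0,0,0.275],0.09],[[-0.155,0.172,0.003],[0,0,0.275],0.09],[[-0.155,0.172,0.003],[0,0,0.275],0.09],[[-0.155,0.172,0.003],[0,0,0.275],0.09],[[-0.155,0.172,0.003],[0,0,0.275],0.09],[[-0.155,0.172,0.003],[0,0,0.275],0.09],[[-0.155,0.172,0.003],[0,0,0.275],0.09],[[-0.155,0.172,0.003],[0,0,0.275],0.09],[[-0.155,0.172,0.003],[0,0,0.275],0.09]]'
python3 -c "
from h import *
togo([421,133.8,203],-0.155)
moved(capture('side'),'B')"
```

```text
time: 48.12
tool_pos: [421.0, 133.7, 318.2]
tcp_rot: [-3.141, -0.0, -0.156]
contact_force: [0.1, 0.3, -0.2]
grip_width: 90.5
t 48.1167 shift m [-1.000e-04 -1.000e-04  1.152e-01] turn [-0.0003 -0.0005 -0.0006]
B shift px 0 0 score 0.33
```

```bash
python3 -m pendant '[[[0,0,0.03],[0,0,0],0.09],[[0,0,0.06],[0,0,0],0.09],[[0,0,0.09],[0,0,0],0.09],[[0,0,0.114],[0,0,0],0.09],[[0,0,0.114],[0,0,0],0.09],[[0,0,0.114],[0,0,0],0.09]]'
python3 -m pendant '[[[0,0,0],[0,0,0],0.042],[[0,0,0],[0,0,0],0.042],[[0,0,0],[0,0,0],0.042],[[0,0,0],[0,0,0],0.042],[[0,0,0],[0,0,0],0.042],[[0,0,0],[0,0,0],0.042],[[0,0,0],[0,0,0],0.042],[[0,0,0],[0,0,0],0.042],[[0,0,0],[0,0,0],0.042],[[0,0,0],[0,0,0],0.042]]'
python3 -m pendant '[[[0,0,-0.005],[0,0,0],0.042],[[0,0,-0.03],[0,0,0],0.042],[[0,0,-0.07],[0,0,0],0.042],[[0,0,-0.11],[0,0,0],0.042],[[0,0,-0.13],[0,0,0],0.042],[[0,0,-0.13],[0,0,0],0.042],[[0,0,-0.13],[0,0,0],0.042]]'
python3 -c "
from h import *
togo([468,314,335],0.12)"
```

```text
time: 48.67
tool_pos: [420.9, 134.2, 203.8]
tcp_rot: [3.141, 0.002, -0.154]
contact_force: [0.1, -0.7, 0.8]
grip_width: 90.3
time: 49.5
tool_pos: [420.9, 133.5, 205.1]
tcp_rot: [-3.141, -0.002, -0.155]
contact_force: [-1.7, -0.5, 6.4]
grip_width: 49.8
time: 50.08
tool_pos: [420.5, 133.6, 335.4]
tcp_rot: [-3.141, -0.003, -0.155]
contact_force: [0.6, -0.1, -3.4]
grip_width: 49.8
t 50.0833 shift m [ 0.0191 -0.1856  0.0006] turn [-0.0005 -0.0032 -0.2751]
```

```bash
python3 -m pendant '[[[0.019,-0.1855,0],[0,0,-0.275],0.042],[[0.019,-0.1855,0],[0,0,-0.275],0.042],[[0.019,-0.1855,0],[0,0,-0.275],0.042],[[0.019,-0.1855,0],[0,0,-0.275],0.042],[[0.019,-0.1855,0],[0,0,-0.275],0.042],[[0.019,-0.1855,0],[0,0,-0.275],0.042],[[0.019,-0.1855,0.03],[0,0,-0.275],0.042],[[0.019,-0.1855,0.07],[0,0,-0.275],0.042],[[0.019,-0.1855,0.07],[0,0,-0.275],0.042],[[0.019,-0.1855,0.07],[0,0,-0.275],0.042]]'
python3 -c "
from h import *
togo([468,314,213],0.12)"
```

```text
time: 50.92
tool_pos: [467.2, 312.9, 262.0]
tcp_rot: [3.139, 0.007, 0.119]
contact_force: [0.3, -0.4, -1.1]
grip_width: 49.8
t 50.9167 shift m [ 0.0013 -0.0012  0.049 ] turn [ 0.003   0.0068 -0.0006]
```

```bash
python3 -m pendant '[[[0,0,0.03],[0,0,0],0.042],[[0,0,0.042],[0,0,0],0.042],[[0,0,0.048],[0,0,0],0.042],[[0,0,0.048],[0,0,0],0.042],[[0,0,0.048],[0,0,0],0.042],[[0,0,0.048],[0,0,0],0.042]]'
python3 -m pendant '[[[0,0,0.001],[0,0,0],0.042],[[0,0,0.002],[0,0,0],0.042],[[0,0,0.002],[0,0,0],0.042]]'
```

```text
time: 51.42
tool_pos: [468.9, 314.1, 218.6]
tcp_rot: [-3.141, -0.004, 0.12]
contact_force: [0.1, -0.6, -1.5]
grip_width: 49.4
time: 51.67
tool_pos: [468.3, 313.9, 215.3]
tcp_rot: [-3.141, -0.002, 0.12]
contact_force: [1.0, 0.2, -1.8]
grip_width: 49.9
```

```bash
python3 -m pendant '[[[0,0,0.0015],[0,0,0],0.042],[[0,0,0.003],[0,0,0],0.042],[[0,0,0.003],[0,0,0],0.042]]'
python3 -m pendant '[[[0,0,0.001],[0,0,0],0.042],[[0,0,0.001],[0,0,0],0.042]]'
python3 -m pendant '[[[0,0,0.0006],[0,0,0],0.042],[[0,0,0.0006],[0,0,0],0.042]]'
```

```text
time: 51.92
tool_pos: [468.2, 313.9, 211.5]
tcp_rot: [3.141, -0.001, 0.12]
contact_force: [-0.4, -0.3, -1.4]
grip_width: 50.0
time: 52.08
tool_pos: [468.2, 313.9, 211.2]
tcp_rot: [3.142, -0.001, 0.12]
contact_force: [-1.2, -1.0, 2.2]
grip_width: 49.8
time: 52.25
tool_pos: [468.2, 313.9, 211.2]
tcp_rot: [-3.142, -0.002, 0.12]
contact_force: [-1.8, -1.3, 7.9]
grip_width: 49.9
```

Contact. I release and rise, then use the last picture for a final check.

```bash
python3 -m pendant '[[[0,0,0],[0,0,0],0.09],[[0,0,0],[0,0,0],0.09],[[0,0,0],[0,0,0],0.09],[[0,0,0],[0,0,0],0.09],[[0,0,0],[0,0,0],0.09],[[0,0,0],[0,0,0],0.09],[[0,0,0],[0,0,0],0.09]]'
python3 -m pendant '[[[0,0,-0.04],[0,0,0],0.09],[[0,0,-0.08],[0,0,0],0.09],[[0,0,-0.12],[0,0,0],0.09],[[0,0,-0.16],[0,0,0],0.09],[[-0.06,0,-0.2],[0,0,0],0.09],[[-0.09,0,-0.22],[0,0,0],0.09],[[-0.09,0,-0.22],[0,0,0],0.09],[[-0.09,0,-0.22],[0,0,0],0.09]]'
python3 - <<'E'
from h import *
s=capture("side")["color"];w=capture("wrist")["color"];c=capture("scene")["color"]
r=lambda im,sz:cv2.resize(np.ascontiguousarray(im),sz,interpolation=cv2.INTER_CUBIC)
cv2.imwrite("pics/final.png",np.vstack([np.hstack([r(s[330:480,130:330],(400,300)),r(s[160:310,260:460],(400,300))]),np.hstack([r(w,(400,300)),r(c[160:400,100:420],(400,300))])])[:,:,::-1])
E
```

```text
time: 52.83
tool_pos: [468.3, 313.9, 210.2]
tcp_rot: [3.142, -0.001, 0.12]
contact_force: [0.1, -0.1, 0.1]
grip_width: 88.9
time: 53.5
tool_pos: [375.6, 303.0, 433.8]
tcp_rot: [-3.139, -0.006, 0.122]
contact_force: [0.7, 1.0, 1.2]
grip_width: 90.2
```

View pics/final.png

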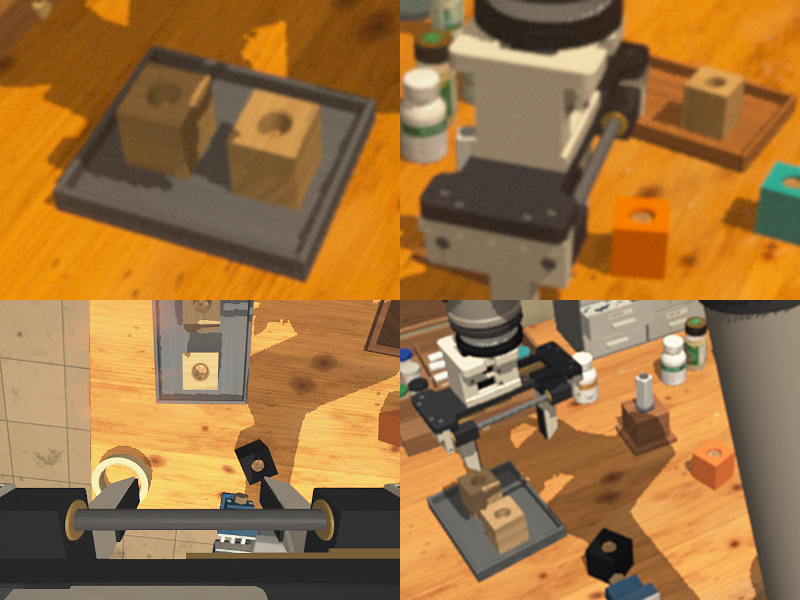

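The picture shows B and C flat in the rework tray, A in the good tray and the gauge standing upright in its stand. The gripper hides D, so I check D by numbers in an earlier unobstructed view, then hand in.

```bash
python3 - <<'E'
from h import *
from plant import close_job
s=dict(np.load("s11.npz"))
g=cv2.GaussianBlur(cv2.cvtColor(s["color"],cv2.COLOR_RGB2GRAY),(3,3),0).astype(np.float32)
m=cv2.magnitude(cv2.Sobel(g,cv2.CV_32F,1,0),cv2.Sobel(g,cv2.CV_32F,0,1));t=np.linspace(-25,25,14)
def best(cx,cy,a=-.12):
    r=[]
    Q=np.vstack([np.c_[t,t*0+25],np.c_[t,t*0-25],np.c_[t*0+25,t],np.c_[t*0-25,t]])@np.array([[np.cos(a),np.sin(a)],[-np.sin(a),np.cos(a)]])
    for dx in range(-14,15,2):
        for dy in range(-14,15,2):
            q=Q+[cx+dx,cy+dy];p=px(s,np.c_[q,np.full(len(q),62)]).round().astype(int);p=p[(p[:,0]<640)&(p[:,1]<480)&(p.min(1)>=0)]
            r.append((float(m[p[:,1],p[:,0]].mean()),dx,dy))
    r.sort(reverse=True);print(r[:3],"median",np.median([x[0] for x in r]))
best(545,-303);best(430.5,-292)
print(get_obs()["time"]);close_job()
E
```

```text
[(109.39140319824219, -2, 4), (108.5069351196289, 0, 4), (107.3656005859375, 0, 2)] median 77.13922882080078
[(125.94004821777344, 0, 4), (125.11809539794922, 0, 2), (120.12028503417969, 0, 0)] median 77.11683654785156
53.65
the job is handed in; nothing more can be done
```

I tested all four pine blocks present with the gauge, sorted them into the trays, and handed the job in at 53.7 s. I can't tell their names by sight, so I give positions.

| Block, tested at (x, y) in mm | Gauge depth | Press force read | Placed in |
|---|---|---|---|
| (585, 158) | stopped about 40 mm down | about 12 N | good tray |
| (577, -140) | stopped about 40 mm down | about 13 N | good tray |
| (425, -136) | stopped about 17 mm down | up to 24 N | rework tray |
| (421, 134) | stopped about 17 mm down | about 13 N | rework tray |

- **Press force:** the press on the block at (425, -136) briefly reached about 24 N, above the 10 to 20 N asked. The other three stayed in range.
- **Knocked block:** that same block was knocked about 30 mm aside after its test. I measured it again and then picked it up.
- **Gauge:** it went back into its stand with firm contact at the same height it started from.

**Last checks:** the final picture shows both rework blocks flat, one good block in its tray and the gauge upright. The gripper hid the second good block, so I checked that one on an earlier side picture. An edge fit put both good blocks within about 4 mm of where I set them. The arm finished clear of everything. The tin and bottles were never handled, but I took no separate measurement of them at the end.

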